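Flip the hex key and nip up the clamp screw

ROBOT

A 6-joint arm with a two-finger parallel gripper is mounted at the origin on the work surface. World frame = base frame: x ahead of the robot, y to its left, z up, the work surface at z = 0. Lengths are in m, angles in rad, forces in N, time in s.
With the tool pointing down it reaches from about 0.3 to 1 m from the base axis. Payload 5.1 kg.
Tool frame: the origin (TCP) lies midway between the tips of the shut fingers; the grasp point (between the pads) lies 19 mm behind it; z points along the fingers, y is the line along which they close (so a half turn about z gives the same grasp; the last joint's range is limited). The gripper opens to 95 mm and grips with 3 to 60 N. Pads are 20 mm wide; open, the fingers measure 119 mm over their backs; the gripper's body (75 mm by 180 mm) begins 59 mm behind the grasp point.
Start: joints at [-1.262, 0.124, 1.65, -0, 1.367, -0.083], TCP at [0.248, -0.601, 0.215] pointing down, gripper open.
Joint ranges: [-2.61, 2.61], [-1.02, 2.33], [0.03, 2.71], [-1.35, 4.49], [0.32, 2.68], [-2.91, 2.91]. Speed limits (rad/s): [2.57, 2.57, 3.14, 3.14, 3.14, 3.14].

INTERFACE

Orientations are given as a unit quaternion [w, x, y, z].
In Python, from rig import readout, read_camera, camera_model, arm, search_frame, silhouettes, spot_point gives the robot as it stands.
- The arm moves only by the tool arm_command, never from a script. Its arguments are lists of equal length, an entry for each row: "rot": the turn, a rotation vector about the world's x, y, z each as a share of 2 pi rad, from -1 to 1, a list of three; "dp": the shift along the world's x, y, z each as a share of 250 mm, from -1 to 1, a list of three; "fingers": the gripper's target within -1 to 1 (fully open at 1, half-way at 0, shut at -1). A call has 1 to 8 rows; each row shifts and turns the commanded pose from where the row before left it; what a row does not reach is not made up. A row lasts 1/10 s, in which the tool goes at most 50 mm and 8.59 degrees, less where a joint would pass 70% of its speed; a pose out of reach is approached as far as the arm can. A call with a number of a shift or a turn outside -1 to 1 is refused whole. A call with a gripper value outside its range is refused whole. The fingers move at their own pace and stop on an object; the grip force is fixed at half the most. Time passes only in rows, so rows that do not move let the fingers close. It gives the time, the measured TCP pose, the force, the opening and the grip force at its end, in the units of the state.
- readout.observe(): the state, without advancing time (a new reading comes with each control period).
- read_camera(name): name is "side" or "top"; returns the picture (420x560x3 uint8, blue, green, red); there is no depth.
- camera_model(name): a dict with "intrinsics" (3x3 intrinsics, pixels), "origin" and "orientation" of the camera in the world. Camera axes: x right, y up, looking along -z (the intrinsics and any distortion apply to the point x, -y, -z); pixel columns grow to the right and rows downward; lengths in m; the calibration is good to about 2 mm. A picture is of the moment at which its call begins. camera_model takes no time and is no camera call.
- arm.finish_job(): hands the job in; it is judged then, once.
Trained networks look in the newest picture that a camera, given by its name, has taken for a name from the list of things; names that differ only in an ending like _2 or _b are one class to them, and where a whole thing is asked for, a point or a joint stands for the part that bears it (a point fixed in the world has none). Each returns a list of dicts, best first, with "p" (0 to 1); they miss things now and then, are a little off and sometimes report something else, mostly with a low value. They report only what shows in the picture. A call takes as long as a camera call.
- search_frame(target, camera): "position" ([x, y, z] in m, in the coordinates of the camera as it stood for that picture, good to about 4 mm: the middle of the surface that is visible of it).
- silhouettes(target, camera): "pixels" (420x560 bool, what is visible of it).
- spot_point(target, camera): "position" ([x, y, z] in m, in the coordinates of the camera as it stood for that picture, good to about 4 mm: a listed point, or the origin of a listed thing).
The state is a dict: "time": time; "joints": joint angles; "qvel": joint speeds; "tau": joint torques, N m; "eef_pos": TCP position; "tcp_rot": TCP orientation; "contact_force": force on the tool from outside, world axes, zero at the start; "wrist_torque": the same for the moment, N m; "gripper_width": finger opening in m; "gripper_force": force on a finger pad.
Only numpy, scipy, OpenCV 4.12 (cv2) and the standard library are available. Lean on these libraries where they do the work, as an engineer would, in place of code of your own. Each camera call takes 0.05 s, during which the arm holds its last target. There are 200 camera calls.

TASK

Take the big hex key out of its slanted holder, turn it over so that its short arm goes fully down into the hexagon socket of the clamp screw, and use the long arm as the lever to tighten the stiff screw clockwise until it comes up against its stop and the yellow paint stripe on its head meets the one on the bracket. Leave the key sitting in the screw, let go of it, and leave everything else on the bench where it is.

Things in the scene. Friction and masses are not known exactly. Their poses are not given: they have to be found in the camera images.
- key: L-shaped hex key, bright steel, 17 mm over flats, 0.45 kg, with an orange grip sleeve on its long arm. Origin: where the arms' centrelines cross (the bend is rounded). +x runs along the long arm (end 168.5 mm from the origin), -z along the short arm (end 54.5 mm from the origin). Flats face +y and -y on both arms. At first it stands in the holder, corner up, short arm drooping some 32 degrees.
- key_grip (a point): middle of the orange grip sleeve on the long arm, 59 mm from the key's origin; axes as key. The sleeve is 74 mm long (x), 22 mm wide (y) and 30 mm high (z); a moderate grip of 40 to 60 N across its width holds best, harder ones squirt it out.
- key_short_end (a point): centre of the end face of the key's short arm, the end that goes in the screw; axes as key.
- key_long_end (a point): centre of the end face of the key's long arm, axes as key. At the start it stands about 42 mm deep in the holder's tube, leaning some 32 degrees from vertical; draw it out along the long arm.
- holder: fixed holder for the key: blue tube 48 mm long (outside 30 x 28 mm, inside 21 x 19.4 mm), closed at its foot, on a dark steel plate 110 x 90 x 12 mm. Origin: on the bench under the tube's foot. The tube leans 30 degrees from vertical towards the holder's -x; its mouth is about 61 mm above the bench. The key's short arm points to that same side.
- bracket: fixed green split clamp bracket on a steel bar (28 mm thick, 220 mm long, along y, its centre 52 mm in +x from the origin, 36 mm up). Flat top 63 mm above the bench, from x = -27 to 78 mm, y = -31 to 31 mm. Origin: on the bench under the screw's axis, z up. A yellow stripe on its top runs in +x from the screw's head.
- socket (a point): centre of the mouth of the hexagon socket in the screw's head (dark, 32 mm across, 22 mm high, axis z up), 85 mm above the bench. x points to a corner of the hexagon and turns with the screw: the key fits with key x along the socket's x or any multiple of 60 degrees from it. 18 mm over flats, 17 mm deep; the top 4 mm flare at 45 degrees to 26 mm over flats and push the key to the centre.
- screw (a joint): turn of the screw, rad: grows clockwise seen from above (tightening). Starts at 0 to 0.25, stops hard at 0.9, where the yellow stripes meet. Stiff: about 0.6 N m; much more makes the key skip round in the socket. The key has 6 degrees of play either way; with play and give, turn it about 0.2 rad farther than the screw is to turn. Fully in, its corner is 37.5 mm above the socket's mouth.
- hammer: bystander: hammer lying on the bench; leave it alone.
- wrench: bystander: wrench lying on the bench; leave it alone.
- screwdriver: bystander: screwdriver lying on the bench; leave it alone.
- tin: bystander: open yellow tin, 60 mm across, 50 mm high; origin under its centre; leave it alone.
- bushing: bystander: brass flanged bushing, 48 mm across, 30 mm high, near the bracket; origin under its centre; leave it alone.
- woodblock: bystander: wooden block 90 x 50 x 35 mm near the holder; origin under its centre; leave it alone.
- pulley: bystander: dark steel pulley 90 mm across, 34 mm high; origin under its centre; leave it alone.

How it is judged:
On the way, in this order (a step that is already met when the one before it is completed fails the run):
1. the key's short arm is fully down in the screw's socket before the screw has been turned (z of key_short_end in the frame of socket below -0.012 m and horizontal distance between key_short_end and socket below 0.006 m and angle between key's own z axis and vertical below 0.35 rad and value of joint screw below 0.4 rad), for 0.2 s.
2. the screw is tightened to its stop with the key's short arm in it (value of joint screw above 0.8 rad and z of key_short_end in the frame of socket below -0.008 m and horizontal distance between key_short_end and socket below 0.006 m), for 0.1 s.
At the end, for the whole second after the job is handed in: The screw is within 0.1 rad of its stop (joint above 0.8 of 0.9 rad), the end of the key's short arm is still at least 8 mm down in the socket and within 6 mm of its axis, and the key is released and at rest (a droop of its long arm within the socket's play is fine) (all of step 2 and linear speed of key below 0.02 m/s and contact force between key and the fingers below 0.1 N); the robot touches nothing.
It fails at once if a bystander is pushed more than 30 mm from its place (distance of any of hammer, wrench, screwdriver, tin, bushing, woodblock, pulley from where it was at the start of the episode above 0.03 m).
It also fails if it takes over 64 s, if anything falls off the work surface, if the arm or the gripper's body presses on something with over 40 N, if the wrist force passes 120 N, or if a joint passes its speed limit or range.

## Working session

There is one attempt and no reset: what is moved stays moved. The work goes in short steps, Python scripts to look and compute and a tool call to move; the robot and the scene stay as the last step left them, time stands still between calls to the robot, and variables do not carry over. Pictures are saved under pics/ and viewed, at most 10 in all, crops included, and the job is handed in when it is done.

Besides the shell and the picture viewer there is one more tool, called after "Emit:" as name(argument=value, ...) on one line, values as JSON. arm_command: Moves the arm, as the interface text tells. Its arguments: {"type":"object","properties":{"rot":{"type":"array","items":{"type":"array","items":{"type":"number"}}},"dp":{"type":"array","items":{"type":"array","items":{"type":"number"}}},"fingers":{"type":"array","items":{"type":"number"}}},"required":["rot","dp","fingers"]}

```bash
ls; mkdir -p pics; cat > h.py <<'E'
import numpy as np, cv2
from scipy.spatial.transform import Rotation as R
from rig import *
def q2R(q): return R.from_quat([q[1],q[2],q[3],q[0]])
def toW(cam,p):
    m=camera_model(cam); return np.array(m["origin"])+q2R(m["orientation"]).apply(p)
def proj(cam,P):
    m=camera_model(cam); c=q2R(m["orientation"]).inv().apply(np.array(P)-np.array(m["origin"]))
    c=np.atleast_2d(c); u=(np.array(m["intrinsics"])@(c*[1,-1,-1]).T).T
    return u[:,:2]/u[:,2:]
def ray(cam,uv):
    m=camera_model(cam); d=np.linalg.solve(np.array(m["intrinsics"]),[uv[0],uv[1],1.])*[1,-1,-1]
    return np.array(m["origin"]),q2R(m["orientation"]).apply(d)
def onz(cam,uv,z):
    o,d=ray(cam,uv); return o+d*(z-o[2])/d[2]
np.set_printoptions(precision=4,suppress=True)
E
python3 - <<'E'
from h import *
for c in ("side","top"):
    im=read_camera(c); cv2.imwrite(f"pics/{c}0.png",im)
    m=camera_model(c); print(c,m)
    for t in ("key","key_grip","key_short_end","key_long_end","holder","bracket","socket","tin","bushing","woodblock","pulley","hammer","wrench","screwdriver"):
        try: r=spot_point(t,c); print(t,[(toW(c,x["position"]),round(x["p"],2)) for x in r[:2]], [q for q in r[0] if q not in("position","p")] if r else "")
        except Exception as e: print(t,e)
print(readout.observe())
E
```

```text
pics
side {'intrinsics': array([[516.6621,   0.    , 278.669 ],
       [  0.    , 516.6621, 199.468 ],
       [  0.    ,   0.    ,   1.    ]]), 'origin': array([ 0.381 , -0.9595,  1.001 ]), 'orientation': array([ 0.9053,  0.4128, -0.0451, -0.0898])}
key [(array([0.6714, 0.233 , 0.163 ]), 0.82)] []
key_grip [(array([0.6341, 0.2333, 0.1167]), 0.69), (array([ 0.7869, -0.1494, -0.0005]), 0.6)] []
key_short_end [(array([0.7108, 0.2272, 0.1317]), 0.79), (array([ 0.5999,  0.4771, -0.0006]), 0.16)] []
key_long_end [(array([0.5706, 0.2412, 0.0282]), 0.72), (array([ 0.7875, -0.1512,  0.003 ]), 0.42)] []
holder [(array([0.5712, 0.239 , 0.0019]), 0.64)] []
bracket [(array([ 0.4999, -0.2495, -0.0016]), 0.8)] []
socket [(array([ 0.5003, -0.2527,  0.0852]), 0.59)] []
tin [(array([0.4473, 0.0119, 0.0018]), 0.58)] []
bushing [(array([ 0.613 , -0.275 ,  0.0037]), 0.58)] []
woodblock [(array([0.4801, 0.2237, 0.0019]), 0.89), (array([0.669 , 0.2346, 0.1629]), 0.4)] []
pulley [(array([ 0.7845, -0.1507,  0.0012]), 0.72), (array([0.7106, 0.2234, 0.1333]), 0.44)] []
hammer [(array([0.7835, 0.0819, 0.0025]),
[... 1151 characters left out ...]
008, -0.4613, -0.0029]), 0.49)] []
hammer [(array([0.7826, 0.0868, 0.0015]), 0.77)] []
wrench [(array([ 0.4996, -0.4614, -0.0043]), 0.55)] []
screwdriver [(array([ 0.593 ,  0.4821, -0.0006]), 0.77)] []
{'time': 1.5, 'joints': array([-1.2616,  0.1238,  1.6503, -0.    ,  1.3675, -0.0826]), 'qvel': array([-0.0006, -0.0007, -0.0014,  0.    ,  0.0012, -0.0003]), 'tau': array([ -0.0003, -41.7572, -36.0218,   0.0775,   0.0429,  -0.    ]), 'eef_pos': array([ 0.2482, -0.6007,  0.2147]), 'tcp_rot': array([-0.    ,  0.9809,  0.1947, -0.    ]), 'contact_force': array([0.4582, 0.596 , 0.9307]), 'wrist_torque': array([-0.003 , -0.0443, -0.0025]), 'gripper_force': 0.0, 'gripper_width': 0.09554100861957625}
```

```bash
python3 - <<'E'
from h import *
s=cv2.imread("pics/side0.png");t=cv2.imread("pics/top0.png")
def crop(im,c,P,h,k):
    u,v=proj(c,P)[0].astype(int); print(u,v)
    return cv2.resize(im[v-h:v+h,u-h:u+h],(k,k),interpolation=cv2.INTER_CUBIC)
B=[.51,-.25,.07];K=[.63,.235,.1]
a=np.hstack([crop(s,"side",B,30,400),crop(t,"top",B,30,400)])
cv2.imwrite("pics/crop0.png",a)
cv2.imwrite("pics/crop1.png",np.hstack([crop(s,"side",K,50,400),crop(t,"top",K,50,400)]))
E
```

```text
268 302
364 235
278 158
203 193
```

View pics/top0.png

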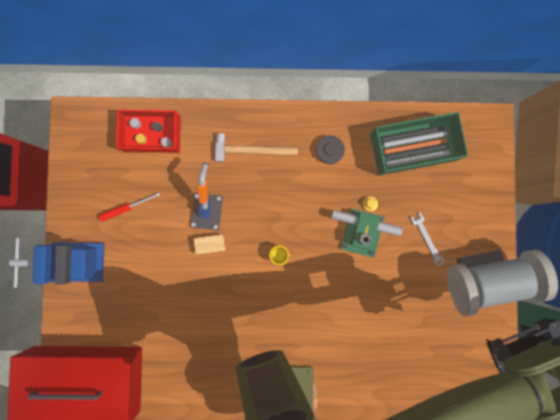

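View pics/crop0.png

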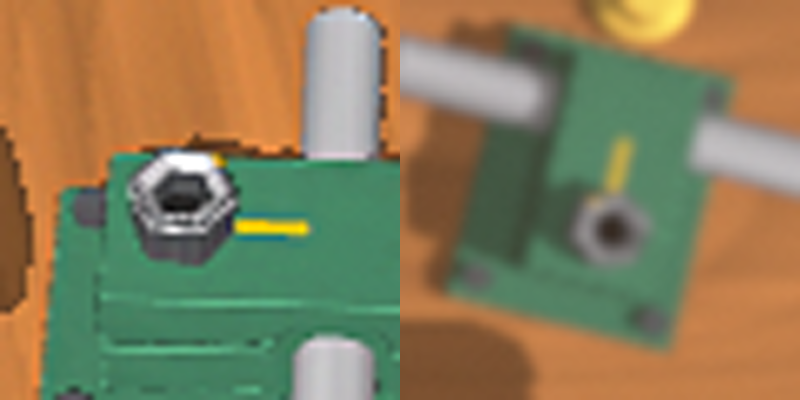

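View pics/crop1.png

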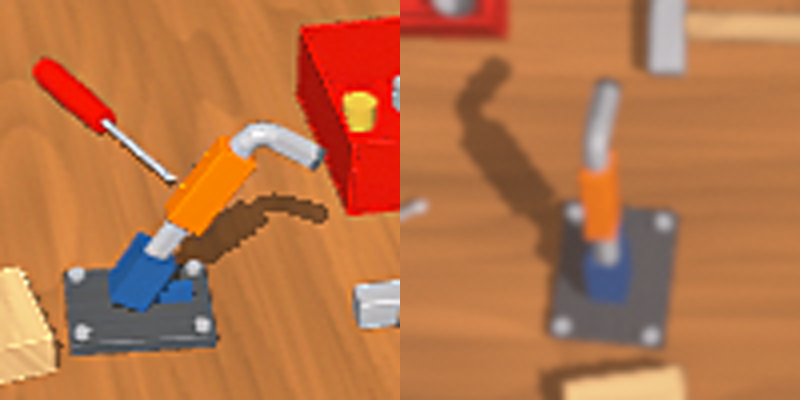

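The top picture (key at about 203,190; screw at 364,237) shows the key leaning towards +x with its short arm on the far side, and the clamp bracket on the right. The crops show the bracket stripe running +x from the screw, with the head's stripe roughly 45° anticlockwise of it. Next I measure the yaws and plan the approach.

```bash
cat >> h.py <<'E'
def toolR(xk,zk,a):
    z=-np.array(zk)*np.cos(a)+np.array(xk)*np.sin(a); y=np.cross(zk,xk); return R.from_matrix(np.c_[np.cross(y,z),y,z])
def plan(Rt,tcp,rows=None,R0=None,p0=None):
    o=readout.observe()
    R0=R0 or q2R(o["tcp_rot"]); p0=o["eef_pos"] if p0 is None else p0
    rv=(Rt*R0.inv()).as_rotvec(); d=np.array(tcp)-p0
    n=int(np.ceil(max(np.linalg.norm(rv)/.149,np.linalg.norm(d)/.049))); n=rows or max(n,1)
    print("rows",n,"rot/row",rv/2/np.pi/n,"dp/row",d/.25/n,"| total deg",np.degrees(rv),"mm",d*1000,"t",o["time"])
E
python3 - <<'E'
from h import *
for c,f in (("side","pics/side0.png"),("top","pics/top0.png")):
    im=cv2.imread(f); hsv=cv2.cvtColor(im,cv2.COLOR_BGR2HSV)
    m=cv2.inRange(hsv,(20,120,110),(36,255,255))
    n,l,st,ce=cv2.connectedComponentsWithStats(m)
    u0=proj(c,[.5004,-.2515,.085])[0]; print(c,u0)
    for i in range(1,n):
        if np.linalg.norm(ce[i]-u0)<20:
            v,u=np.where(l==i)
            for z in (.063,.085):
                P=np.array([onz(c,(a,b),z)[:2] for a,b in zip(u,v)])
                w=np.linalg.svd(P-P.mean(0))[2][0] if len(P)>1 else [0,0]
                print(len(P),"z",z,P.mean(0),"yaw",np.degrees(np.arctan2(w[1],w[0])),"from axis",np.degrees(np.arctan2(*(P.mean(0)-[.5004,-.2515])[::-1])))
    r=silhouettes("bracket",c)
    m=r[0]["pixels"].astype(np.uint8); print(r[0]["p"],m.sum())
# key frame
b=np.array([.669,.2335,.1644]);le=np.array([.5705,.2414,.027]);se=np.array([.7125,.2274,.132])
M=[np.array(x) for x in ([-1,0,0],)]
Rk,_=R.align_vectors([le-b,se-b],[[.1685,0,0],[0,0,-.0545]])
xk,yk,zk=Rk.as_matrix().T; print(xk,yk,zk)
g=np.array([.634,.236,.1172]);
Rt=toolR(xk,zk,.2); zt=Rt.as_matrix()[:,2]; tcp=g+.019*zt; pre=tcp-.13*zt
print("zt",zt,"tcp",tcp,"pre",pre); plan(Rt,pre)
np.savez("key.npz",xk=xk,zk=zk,g=g)
E
```

```text
side [264.4993 299.7621]
3 z 0.063 [ 0.5184 -0.2256] yaw 111.72522723095484 from axis 55.16898484162017
3 z 0.085 [ 0.5152 -0.2428] yaw 111.72522723095582 from axis 30.38884945394759
22 z 0.063 [ 0.5301 -0.2561] yaw -11.189749824354397 from axis -8.896766627766569
22 z 0.085 [ 0.5266 -0.2726] yaw -11.189749824354355 from axis -38.93471771348823
0.88 3246
top [366.0413 239.1602]
14 z 0.063 [ 0.53   -0.2566] yaw 168.02232359436843 from axis -9.698496453312098
14 z 0.085 [ 0.5298 -0.2522] yaw 168.0223235943683 from axis -1.335046701331257
0.79 1813
[-0.583   0.0468 -0.8111] [-0.1184 -0.9926  0.0278] [-0.8038  0.1123  0.5842]
zt [ 0.672  -0.1008 -0.7337] tcp [0.6468 0.2341 0.1033] pre [0.5594 0.2472 0.1986]
rows 19 rot/row [ 0.0006 -0.0063 -0.004 ] dp/row [ 0.0655  0.1785 -0.0034] | total deg [  4.3594 -43.014  -27.2732] mm [311.2382 847.9415 -16.0175] t 1.6
```

Emit:
arm_command(rot=[[0.0006,-0.0063,-0.004],[0.0006,-0.0063,-0.004],[0.0006,-0.0063,-0.004],[0.0006,-0.0063,-0.004],[0.0006,-0.0063,-0.004],[0.0006,-0.0063,-0.004],[0.0006,-0.0063,-0.004],[0.0006,-0.0063,-0.004]], dp=[[0.0655,0.1785,0.01],[0.0655,0.1785,0.01],[0.0655,0.1785,0.01],[0.0655,0.1785,0.01],[0.0655,0.1785,0.01],[0.0655,0.1785,0.01],[0.0655,0.1785,0.01],[0.0655,0.1785,0.01]], fingers=[0,0,0,0,0,0,0,0])

```text
time: 2.4
eef_pos: [0.3794, -0.2422, 0.235]
tcp_rot: [0.016, 0.983, 0.092, 0.158]
contact_force: [0.6, -0.0, -0.2]
gripper_width: 0.0479
gripper_force: 0.0
```

Emit:
arm_command(rot=[[0.0006,-0.0063,-0.004],[0.0006,-0.0063,-0.004],[0.0006,-0.0063,-0.004],[0.0006,-0.0063,-0.004],[0.0006,-0.0063,-0.004],[0.0006,-0.0063,-0.004],[0.0006,-0.0063,-0.004],[0.0006,-0.0063,-0.004]], dp=[[0.0655,0.1785,0],[0.0655,0.1785,0],[0.0655,0.1785,0],[0.0655,0.1785,0],[0.0655,0.1785,0],[0.0655,0.1785,0],[0.0655,0.1785,0],[0.0655,0.1785,0]], fingers=[0,0,0,0,0,0,0,0])

```text
time: 3.2
eef_pos: [0.5099, 0.1145, 0.2356]
tcp_rot: [0.031, 0.95, -0.011, 0.31]
contact_force: [0.3, -0.4, -0.3]
gripper_width: 0.0476
gripper_force: 0.0
```

```bash
python3 - <<'E'
from h import *
k=np.load("key.npz"); Rt=toolR(k["xk"],k["zk"],.2); zt=Rt.as_matrix()[:,2]; tcp=k["g"]+.019*zt
o=readout.observe(); print(o["joints"],o["eef_pos"],o["gripper_width"])
plan(Rt,tcp-.13*zt); plan(Rt,tcp-.06*zt); 
s=cv2.imread("pics/side0.png"); u0=(264,300)
c=s[282:318,246:284]; cv2.imwrite("pics/head.png",cv2.resize(c,None,fx=16,fy=16,interpolation=cv2.INTER_NEAREST))
E
```

```text
[ 0.2285 -0.5595  2.2839 -0.271   0.8289  1.9464] [0.5099 0.1145 0.2356] 0.04756672746530092
rows 3 rot/row [ 0.0008 -0.0061 -0.0039] dp/row [ 0.066   0.177  -0.0493] | total deg [ 0.8292 -6.606  -4.2075] mm [ 49.466  132.7354 -37.0094] t 3.2
rows 4 rot/row [ 0.0006 -0.0046 -0.0029] dp/row [ 0.0965  0.1257 -0.0884] | total deg [ 0.8292 -6.606  -4.2075] mm [ 96.5036 125.6814 -88.3681] t 3.2
```

View pics/head.png

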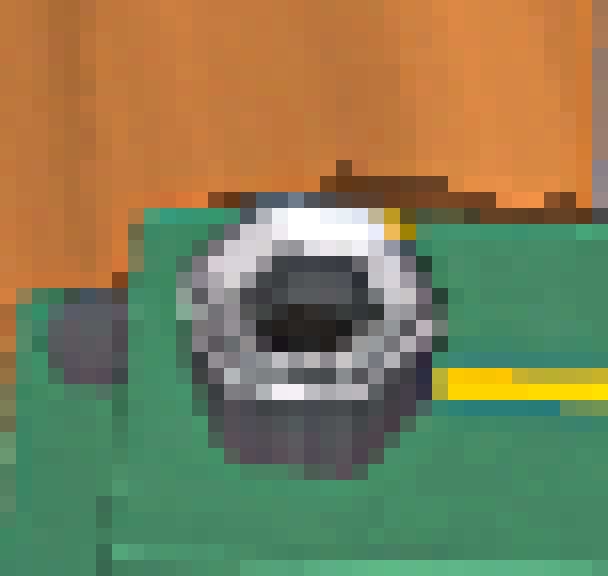

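The nearest-pixel crop shows the head's top face centred near pixel (265.5,300.5) and its yellow mark near (270.4,296). That puts the socket x at about 35° world yaw, with the bracket stripe at about −10.5°. I'll approach the key now.

Emit:
arm_command(rot=[[0.0008,-0.0061,-0.0039],[0.0008,-0.0061,-0.0039],[0.0008,-0.0061,-0.0039],[0,0,0],[0,0,0]], dp=[[0.066,0.177,-0.0493],[0.066,0.177,-0.0493],[0.066,0.177,-0.0493],[0.094,-0.014,-0.103],[0.094,-0.014,-0.103]], fingers=[0,0,0,0,0])

```text
time: 3.7
eef_pos: [0.6051, 0.2363, 0.1469]
tcp_rot: [0.034, 0.931, -0.047, 0.36]
contact_force: [-0.7, 1.0, 0.6]
gripper_width: 0.0474
gripper_force: 0.0
```

```bash
python3 - <<'E'
from h import *
k=np.load("key.npz"); Rt=toolR(k["xk"],k["zk"],.2); zt=Rt.as_matrix()[:,2]; tcp=k["g"]+.019*zt
plan(Rt,tcp,4)
o=[cv2.resize(read_camera(c)[int(v)-50:int(v)+50,int(u)-50:int(u)+50],(400,400),interpolation=cv2.INTER_CUBIC) for c in("side","top") for u,v in [proj(c,k["g"])[0]]]
cv2.imwrite("pics/g1.png",np.hstack(o))
E
```

```text
rows 4 rot/row [ 0.     -0.0003 -0.0002] dp/row [ 0.0416 -0.0022 -0.0437] | total deg [ 0.0313 -0.4658 -0.3442] mm [ 41.6247  -2.1919 -43.6843] t 3.7
```

View pics/g1.png

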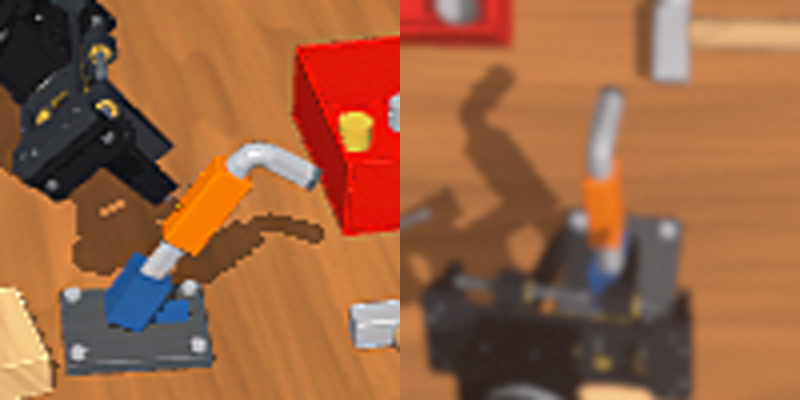

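The crops show the open fingers straddling the sleeve line (sleeve at about 205,205 in the left crop and 603,210 in the right). I'll go in and close.

Emit:
arm_command(rot=[[0,0,0],[0,0,0],[0,0,0],[0,0,0],[0,0,0],[0,0,0],[0,0,0],[0,0,0]], dp=[[0.042,-0.002,-0.044],[0.042,-0.002,-0.044],[0.042,-0.002,-0.044],[0.036,-0.002,-0.04],[0,0,0],[0,0,0],[0,0,0],[0,0,0]], fingers=[0,0,0,0,0,-1,-1,-1])

```text
time: 4.6
eef_pos: [0.6454, 0.2313, 0.1057]
tcp_rot: [0.035, 0.931, -0.049, 0.36]
contact_force: [-0.0, 0.4, -0.1]
gripper_width: 0.0289
gripper_force: 0.0
```

Emit:
arm_command(rot=[[0,0,0],[0,0,0],[0,0,0]], dp=[[0,0,0],[0,0,0],[0,0,0]], fingers=[-1,-1,-1])

```text
time: 4.9
eef_pos: [0.6459, 0.2318, 0.1054]
tcp_rot: [0.034, 0.931, -0.05, 0.36]
contact_force: [1.3, 1.5, 1.6]
gripper_width: 0.0222
gripper_force: 29.9
```

```bash
python3 - <<'E'
from h import *
k=np.load("key.npz");print(-k["xk"]*.1/.25)
o=readout.observe();print(o)
E
```

```text
[ 0.2332 -0.0187  0.3245]
{'time': 4.9, 'joints': array([ 0.4212,  0.0353,  2.0805, -0.8228,  0.5186,  2.7231]), 'qvel': array([-0.0028,  0.0021,  0.0003, -0.0017,  0.0007, -0.0002]), 'tau': array([ -0.9046, -32.7666, -30.3547,  -1.1864,  -0.038 ,  -0.336 ]), 'eef_pos': array([0.6459, 0.2318, 0.1054]), 'tcp_rot': array([ 0.0342,  0.931 , -0.0496,  0.3599]), 'contact_force': array([1.2865, 1.4858, 1.5572]), 'wrist_torque': array([0.6049, 0.0102, 0.0171]), 'gripper_force': 29.862614572048187, 'gripper_width': 0.02216361728104862}
```

Emit:
arm_command(rot=[[0,0,0],[0,0,0],[0,0,0],[0,0,0],[0,0,0],[0,0,0]], dp=[[0.014,-0.0011,0.0195],[0.0233,-0.0019,0.0325],[0.028,-0.0022,0.039],[0.028,-0.0022,0.039],[0.028,-0.0022,0.039],[0.028,-0.0022,0.039]], fingers=[-1,-1,-1,-1,-1,-1])

```text
time: 5.5
eef_pos: [0.6809, 0.227, 0.153]
tcp_rot: [0.037, 0.932, -0.049, 0.356]
contact_force: [-0.3, -0.1, -5.0]
gripper_width: 0.0218
gripper_force: 30.0
```

```bash
python3 - <<'E'
from h import *
o=readout.observe();print(o["joints"],o["contact_force"],o["wrist_torque"],o["eef_pos"],o["gripper_width"])
psi=np.radians(155); xk=np.array([np.cos(psi),np.sin(psi),0]); zk=[0,0,1.]
Rt=toolR(xk,zk,.2); plan(Rt,[.6,.1,.3])
E
```

```text
[ 0.3881  0.0343  1.9871 -0.6892  0.5755  2.5475] [-0.2631 -0.1467 -4.9673] [ 0.148   0.9383 -0.0468] [0.6809 0.227  0.153 ] 0.021798242252049987
rows 7 rot/row [ 0.0065  0.0203 -0.0071] dp/row [-0.0462 -0.0726  0.084 ] | total deg [ 16.4171  51.0838 -17.7926] mm [ -80.8707 -127.0294  147.029 ] t 5.5
```

Emit:
arm_command(rot=[[0,0,0],[0,0,0],[0.0065,0.0203,-0.0071],[0.0065,0.0203,-0.0071],[0.0065,0.0203,-0.0071],[0.0065,0.0203,-0.0071],[0.0065,0.0203,-0.0071],[0.0065,0.0203,-0.0071]], dp=[[0.035,-0.003,0.049],[0.035,-0.003,0.049],[0,-0.05,0.07],[0,-0.05,0.07],[-0.05,-0.07,0.07],[-0.05,-0.07,0.07],[-0.05,-0.07,0.05],[-0.05,-0.07,0.05]], fingers=[-1,-1,-1,-1,-1,-1,-1,-1])

```text
time: 6.3
eef_pos: [0.6498, 0.1305, 0.2771]
tcp_rot: [-0.014, 0.98, -0.196, -0.031]
contact_force: [0.6, -0.2, -5.5]
gripper_width: 0.0216
gripper_force: 30.0
```

```bash
python3 - <<'E'
from h import *
o=readout.observe();print(o["joints"],o["contact_force"],o["wrist_torque"],o["eef_pos"],o["gripper_width"])
psi=np.radians(155); xk=np.array([np.cos(psi),np.sin(psi),0]); zk=np.array([0,0,1.])
Rt=toolR(xk,zk,.2); zt=Rt.as_matrix()[:,2]
tcp=np.array([.5004,-.2515,.085])+.0375*zk+.059*xk+.019*zt; print("tcp final",tcp)
plan(Rt,tcp+[0,0,.10])
E
```

```text
[0.0977 0.1512 1.517  0.0442 1.524  2.0597] [ 0.5505 -0.2289 -5.5315] [-0.0775 -0.0806  0.0289] [0.6498 0.1305 0.2771] 0.021571356497546688
tcp final [ 0.4435 -0.225   0.1039]
rows 9 rot/row [ 0.0007  0.0023 -0.0007] dp/row [-0.0917 -0.158  -0.0326] | total deg [ 2.3263  7.4034 -2.3177] mm [-206.3117 -355.4958  -73.246 ] t 6.3
```

Emit:
arm_command(rot=[[0.0008,0.0026,-0.0008],[0.0008,0.0026,-0.0008],[0.0008,0.0026,-0.0008],[0.0008,0.0026,-0.0008],[0.0008,0.0026,-0.0008],[0.0008,0.0026,-0.0008],[0.0008,0.0026,-0.0008],[0.0008,0.0026,-0.0008]], dp=[[-0.0917,-0.158,0],[-0.0917,-0.158,0],[-0.0917,-0.158,0],[-0.0917,-0.158,0],[-0.0917,-0.158,-0.05],[-0.0917,-0.158,-0.06],[-0.0917,-0.158,-0.06],[-0.0917,-0.158,-0.06]], fingers=[-1,-1,-1,-1,-1,-1,-1,-1])

```text
time: 7.1
eef_pos: [0.4653, -0.1862, 0.2174]
tcp_rot: [-0.021, 0.972, -0.215, -0.096]
contact_force: [1.7, -0.4, -4.9]
gripper_width: 0.0219
gripper_force: 30.0
```

Emit:
arm_command(rot=[[0,0,0],[0,0,0],[0,0,0]], dp=[[-0.0917,-0.158,-0.03],[0,0,0],[0,0,0]], fingers=[-1,-1,-1])

```text
time: 7.4
eef_pos: [0.4431, -0.2247, 0.2101]
tcp_rot: [-0.021, 0.971, -0.216, -0.096]
contact_force: [0.5, -0.7, -3.5]
gripper_width: 0.0218
gripper_force: 30.0
```

```bash
python3 - <<'E'
from h import *
o=readout.observe();print(o["joints"],o["contact_force"],o["wrist_torque"],o["eef_pos"],o["gripper_width"])
zt=q2R(o["tcp_rot"]).as_matrix(); print("grasp pt",o["eef_pos"]-.019*zt[:,2]); print(zt)
S=[]
for c in ("side","top"):
    im=read_camera(c); u,v=proj(c,[.48,-.24,.17])[0].astype(int); S.append(cv2.resize(im[v-45:v+45,u-45:u+45],(400,400),interpolation=cv2.INTER_CUBIC))
    for t in ("key","key_short_end","key_long_end","key_grip","socket"):
        print(c,t,[(toW(c,x["position"]),round(x["p"],2)) for x in spot_point(t,c)[:2]])
cv2.imwrite("pics/over.png",np.hstack(S))
psi=np.radians(155); plan(toolR([np.cos(psi),np.sin(psi),0],[0,0,1.],.2),[.4435,-.225,.2039])
E
```

```text
[-0.563  -0.0814  1.8761 -0.0244  1.543   1.4486] [ 0.4613 -0.6766 -3.5419] [-0.0406 -0.271   0.0043] [ 0.4431 -0.2247  0.2101] 0.021816610423305675
grasp pt [ 0.4465 -0.2263  0.2288]
[[ 0.8881 -0.4239 -0.1778]
 [-0.4157 -0.9057  0.0833]
 [-0.1964 -0.0001 -0.9805]]
side key [(array([ 0.5008, -0.2486, -0.0001]), 0.64)]
side key_short_end [(array([ 0.4959, -0.2529,  0.1685]), 0.75), (array([ 0.5717,  0.2377, -0.0001]), 0.68)]
side key_long_end [(array([ 0.3435, -0.1815,  0.2202]), 0.75)]
side key_grip [(array([ 0.442 , -0.2267,  0.2241]), 0.73)]
side socket [(array([ 0.4993, -0.2516,  0.0813]), 0.71)]
top key []
top key_short_end []
top key_long_end []
top key_grip [(array([ 0.6096, -0.2789, -0.0013]), 0.25)]
top socket [(array([ 0.5038, -0.2501,  0.0832]), 0.51)]
rows 1 rot/row [ 0.0003  0.0005 -0.0002] dp/row [-0.0022 -0.0056 -0.0276] | total deg [ 0.1043  0.1677 -0.0752] mm [-0.5609 -1.3947 -6.8948] t 8.0
```

View pics/over.png

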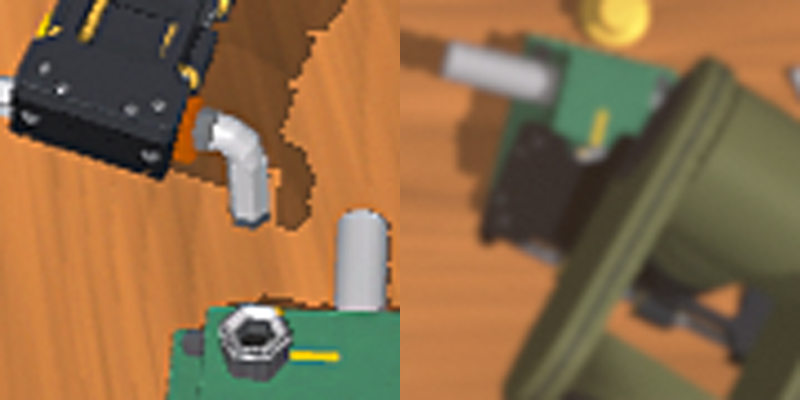

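The side crop shows the key level, with its short-arm end at about (251,213) and the socket opening at about (256,332). The top view is blocked by the arm. I'll turn those pixels into an offset.

```bash
python3 - <<'E'
from h import *
u,v=proj("side",[.48,-.24,.17])[0].astype(int)
f=lambda a,b:(u-45+(a+.5)*.225-.5, v-45+(b+.5)*.225-.5)
for z in (.168,.171,.174): print("end",z,onz("side",f(251,213),z))
print("socket",onz("side",f(256,331),.085), "proj socket in crop",(proj("side",[.5004,-.2515,.085])[0]-[u-45,v-45])/.225)
print("proj end expected",(proj("side",[.5,-.2512,.174])[0]-[u-45,v-45])/.225)
E
```

```text
end 0.168 [ 0.5011 -0.2475  0.168 ]
end 0.171 [ 0.5007 -0.2501  0.171 ]
end 0.174 [ 0.5003 -0.2527  0.174 ]
socket [ 0.5018 -0.2527  0.085 ] proj socket in crop [251.1079 327.8313]
proj end expected [248.1773 209.0188]
```

Emit:
arm_command(rot=[[0,0,0],[0,0,0],[0,0,0],[0,0,0],[0,0,0],[0,0,0]], dp=[[0.003,-0.002,-0.09],[0,0,-0.09],[0,0,-0.06],[0,0,-0.04],[0,0,-0.02],[0,0,0]], fingers=[-1,-1,-1,-1,-1,-1])

```text
time: 8.6
eef_pos: [0.4445, -0.2243, 0.1354]
tcp_rot: [-0.021, 0.972, -0.215, -0.096]
contact_force: [-0.6, 0.4, -4.7]
gripper_width: 0.0218
gripper_force: 30.0
```

Emit:
arm_command(rot=[[0,0,0],[0,0,0],[0,0,0],[0,0,0],[0,0,0]], dp=[[0,0,-0.012],[0,0,-0.012],[0,0,-0.012],[0,0,-0.012],[0,0,0]], fingers=[-1,-1,-1,-1,-1])

```text
time: 9.1
eef_pos: [0.4443, -0.2242, 0.1232]
tcp_rot: [-0.021, 0.972, -0.215, -0.096]
contact_force: [-0.6, 0.5, -4.6]
gripper_width: 0.022
gripper_force: 30.0
```

Emit:
arm_command(rot=[[0,0,0],[0,0,0],[0,0,0],[0,0,0]], dp=[[0,0,-0.01],[0,0,-0.01],[0,0,-0.01],[0,0,0]], fingers=[-1,-1,-1,-1])

```text
time: 9.5
eef_pos: [0.4445, -0.224, 0.1157]
tcp_rot: [-0.021, 0.972, -0.215, -0.096]
contact_force: [1.4, 1.3, -5.8]
gripper_width: 0.0222
gripper_force: 30.0
```

Emit:
arm_command(rot=[[0,0,0],[0,0,0],[0,0,0]], dp=[[0,0,-0.008],[0,0,-0.008],[0,0,0]], fingers=[-1,-1,-1])

```text
time: 9.8
eef_pos: [0.4446, -0.2241, 0.1118]
tcp_rot: [-0.021, 0.972, -0.215, -0.096]
contact_force: [0.6, 1.9, -5.7]
gripper_width: 0.022
gripper_force: 30.0
```

Emit:
arm_command(rot=[[0,0,0],[0,0,0],[0,0,0]], dp=[[0,0,-0.008],[0,0,-0.008],[0,0,0]], fingers=[-1,-1,-1])

```text
time: 10.1
eef_pos: [0.4446, -0.2241, 0.108]
tcp_rot: [-0.021, 0.972, -0.215, -0.096]
contact_force: [0.8, 3.0, -4.9]
gripper_width: 0.022
gripper_force: 30.0
```

Emit:
arm_command(rot=[[0,0,0],[0,0,0],[0,0,0]], dp=[[0,0,-0.008],[0,0,-0.008],[0,0,0]], fingers=[-1,-1,-1])

```text
time: 10.4
eef_pos: [0.4444, -0.2242, 0.1058]
tcp_rot: [-0.021, 0.972, -0.215, -0.097]
contact_force: [-5.5, 5.2, 4.8]
gripper_width: 0.0219
gripper_force: 30.0
```

```bash
python3 - <<'E'
from h import *
o=readout.observe();print(o["contact_force"],o["wrist_torque"],o["eef_pos"],o["joints"])
c="side"; im=read_camera(c); u,v=proj(c,[.49,-.245,.11])[0].astype(int)
cv2.imwrite("pics/seat.png",cv2.resize(im[v-35:v+35,u-45:u+45],(720,560),interpolation=cv2.INTER_CUBIC))
for t in ("key","key_short_end","key_long_end","key_grip","socket"):
    print(c,t,[(toW(c,x["position"]),round(x["p"],2)) for x in spot_point(t,c)[:2]])
A=np.array([.5004,-.2515]);g=o["eef_pos"]-.019*q2R(o["tcp_rot"]).as_matrix()[:,2]
print("grasp",g,"rel",g[:2]-A,np.linalg.norm(g[:2]-A),np.degrees(np.arctan2(*(g[:2]-A)[::-1])))
E
```

```text
[-5.5033  5.1912  4.796 ] [1.0496 0.6118 0.1006] [ 0.4444 -0.2242  0.1058] [-0.5604  0.0161  1.9647 -0.0253  1.3574  1.4537]
side key [(array([ 0.5023, -0.2479,  0.1223]), 0.67)]
side key_short_end [(array([ 0.4983, -0.2504,  0.0668]), 0.58)]
side key_long_end [(array([ 0.3428, -0.1779,  0.1157]), 0.65)]
side key_grip []
side socket [(array([ 0.496 , -0.2504,  0.0825]), 0.54)]
grasp [ 0.4478 -0.2257  0.1244] rel [-0.0526  0.0258] 0.05854473058297135 153.9002300888599
```

View pics/seat.png

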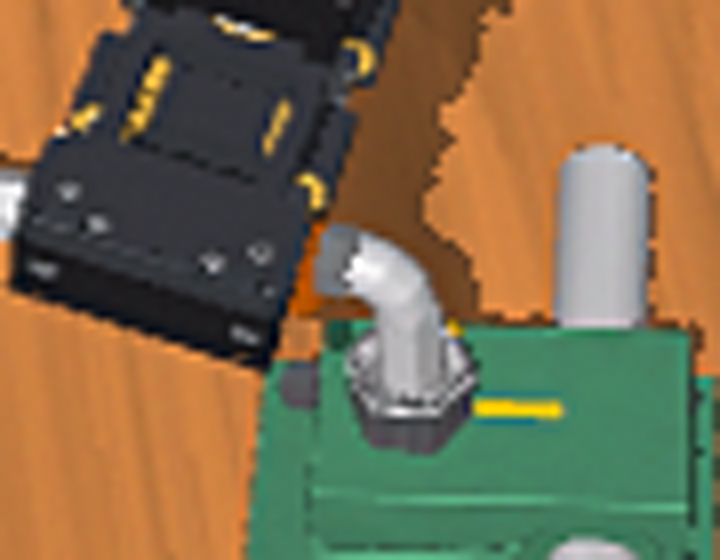

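The side crop shows the short arm down inside the screw head (about 415,380), and the network puts the corner at z 0.122, which is fully seated. I'll work out the arc for turning it clockwise.

```bash
python3 - <<'E'
from h import *
r=np.array([.4444,-.2242])-[.5006,-.2513]
for i in range(13):
    a=-.1*i; f=lambda a:np.array([[np.cos(a),-np.sin(a)],[np.sin(a),np.cos(a)]])@r
    print(i,(f(a-.1)-f(a))/.25)
E
```

```text
0 [0.0119 0.0219]
1 [0.0141 0.0206]
2 [0.0161 0.0191]
3 [0.0179 0.0174]
4 [0.0195 0.0155]
5 [0.021  0.0135]
6 [0.0222 0.0113]
7 [0.0232 0.0091]
8 [0.024  0.0067]
9 [0.0246 0.0043]
10 [0.0249 0.0018]
11 [ 0.0249 -0.0007]
12 [ 0.0247 -0.0032]
```

Emit:
arm_command(rot=[[0,0,-0.0159],[0,0,-0.0159],[0,0,-0.0159],[0,0,0]], dp=[[0.0119,0.0219,0],[0.0141,0.0206,0],[0.0161,0.0191,0],[0,0,0]], fingers=[-1,-1,-1,-1])

```text
time: 11.1
eef_pos: [0.4549, -0.2082, 0.1059]
tcp_rot: [-0.036, 0.928, -0.358, -0.093]
contact_force: [-4.3, 7.1, 6.7]
gripper_width: 0.0216
gripper_force: 30.0
```

```bash
cat >> h.py <<'E'
def st():
    o=readout.observe(); M=q2R(o["tcp_rot"]).as_matrix(); g=o["eef_pos"]-.019*M[:,2]; d=g[:2]-[.5006,-.2513]
    ky=np.degrees(np.arctan2(-M[1,0],-M[0,0]))
    f=o["contact_force"]; print("t",o["time"],"F",f,"T",o["wrist_torque"],"grasp",g,"r",np.linalg.norm(d),"pos yaw",np.degrees(np.arctan2(d[1],d[0])),"tool yaw",ky,"M axis",d[0]*f[1]-d[1]*f[0], "w",o["gripper_width"])
E
python3 -c "
from h import *
st()"
```

```text
t 11.1 F [-4.2837  7.1324  6.7002] T [1.3348 0.6911 0.1888] grasp [ 0.4577 -0.2107  0.1245] r 0.05910382637422452 pos yaw 136.575686766923 tool yaw 137.82966799738261 M axis -0.13213062762547637 w 0.02158021214419004
```

Emit:
arm_command(rot=[[0,0,-0.0159],[0,0,-0.0159],[0,0,0]], dp=[[0.0165,0.019,0],[0.0185,0.017,0],[0,0,0]], fingers=[-1,-1,-1])

```text
time: 11.4
eef_pos: [0.4641, -0.1996, 0.1058]
tcp_rot: [-0.044, 0.888, -0.449, -0.088]
contact_force: [-2.8, 5.6, 4.3]
gripper_width: 0.0219
gripper_force: 30.0
```

```bash
python3 - <<'E'
from h import *
st()
c="side"; im=read_camera(c); u,v=proj(c,[.49,-.245,.11])[0].astype(int)
cv2.imwrite("pics/turn.png",cv2.resize(im[v-35:v+35,u-45:u+45],(720,560),interpolation=cv2.INTER_CUBIC))
for t in ("key","key_short_end","key_long_end"):
    print(c,t,[(toW(c,x["position"]),round(x["p"],2)) for x in spot_point(t,c)[:2]])
E
```

```text
t 11.4 F [-2.821   5.5812  4.3316] T [1.0157 0.3856 0.1583] grasp [ 0.4664 -0.2026  0.1244] r 0.059531989026364536 pos yaw 125.11351032285856 tool yaw 126.36558468684315 M axis -0.053739597556117985 w 0.021905755894338783
side key [(array([ 0.5021, -0.247 ,  0.1231]), 0.86), (array([ 0.3988, -0.1132,  0.1182]), 0.6)]
side key_short_end [(array([ 0.5019, -0.2519,  0.0655]), 0.83), (array([ 0.4629, -0.201 ,  0.1194]), 0.37)]
side key_long_end [(array([ 0.3977, -0.1118,  0.1177]), 0.7), (array([ 0.4618, -0.2044,  0.1227]), 0.45)]
```

View pics/turn.png

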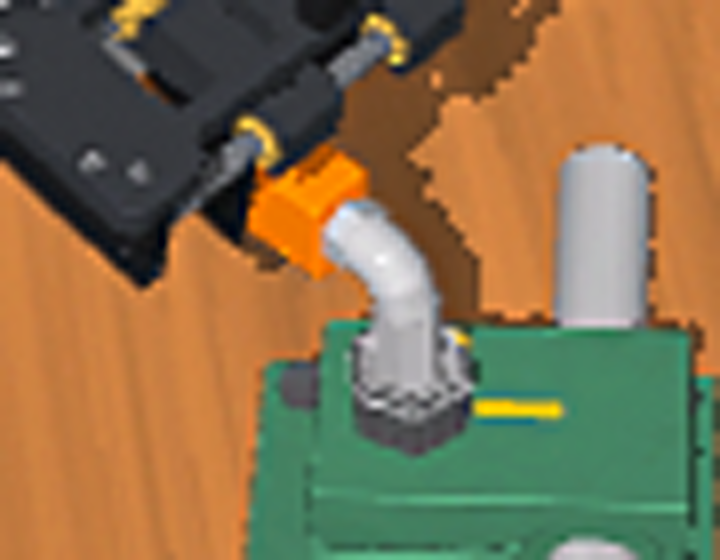

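The side crop shows the head's yellow mark moved from (452,330) to about (460,342), so the screw is turning and the key is still seated. I'll keep turning.

Emit:
arm_command(rot=[[0,0,-0.0159],[0,0,-0.0159],[0,0,-0.0159],[0,0,0]], dp=[[0.0205,0.0145,0],[0.022,0.012,0],[0.023,0.0095,0],[0,0,0]], fingers=[-1,-1,-1,-1])

```text
time: 12.0
eef_pos: [0.4808, -0.1907, 0.1058]
tcp_rot: [-0.057, 0.811, -0.577, -0.08]
contact_force: [-2.8, 5.8, 3.9]
gripper_width: 0.0222
gripper_force: 30.0
```

```bash
cat >> h.py <<'E'
def head():
    c="side"; im=read_camera(c); hsv=cv2.cvtColor(im,cv2.COLOR_BGR2HSV); m=cv2.inRange(hsv,(20,120,110),(36,255,255))
    u0=np.array([265.5,300.5]); v,u=np.where(m); k=(np.hypot(u-u0[0],(v-u0[1])/.77)<9.5)
    print("stripe px on head",np.c_[u[k],v[k]].tolist(),[np.degrees(np.arctan2(-(b-u0[1])/.77,a-u0[0]))-11 for a,b in zip(u[k],v[k])])
    for t in ("key","key_short_end","key_long_end"):
        print(t,[(toW(c,x["position"]),round(x["p"],2)) for x in spot_point(t,c)[:1]])
    return im
E
python3 -c "
from h import *
st(); head()"
```

```text
t 12.0 F [-2.8086  5.8336  3.9109] T [0.9494 0.1958 0.1575] grasp [ 0.482  -0.1942  0.1244] r 0.060049888116244295 pos yaw 108.00266143073829 tool yaw 109.19243214878378 M axis 0.05213156336483629 w 0.022192653606044103
stripe px on head [[271, 298], [272, 298], [272, 299]] [np.float64(19.55415113705478), np.float64(15.542151186485587), np.float64(5.6834892079434844)]
key [(array([ 0.4999, -0.2472,  0.1214]), 0.84)]
key_short_end []
key_long_end [(array([ 0.4404, -0.0902,  0.1153]), 0.65)]
```

Emit:
arm_command(rot=[[0,0,-0.0159],[0,0,-0.0159],[0,0,-0.0159],[0,0,0]], dp=[[0.024,0.0062,0],[0.0246,0.0038,0],[0.0248,0.0014,0],[0,0,0]], fingers=[-1,-1,-1,-1])

```text
time: 12.6
eef_pos: [0.4991, -0.1872, 0.1059]
tcp_rot: [-0.069, 0.716, -0.691, -0.071]
contact_force: [-1.5, 7.3, 3.4]
gripper_width: 0.0218
gripper_force: 30.0
```

```bash
python3 -c "
from h import *
st(); head()"
```

```text
t 12.6 F [-1.4706  7.2532  3.4424] T [1.3639 0.2876 0.3757] grasp [ 0.4993 -0.1909  0.1245] r 0.06037391974696407 pos yaw 91.27571054256643 tool yaw 92.08075109590395 M axis 0.07901323139221296 w 0.021843762788117015
stripe px on head [[272, 299], [272, 300]] [np.float64(5.6834892079434844), np.float64(-5.295074100811557)]
key [(array([ 0.5041, -0.2474,  0.1226]), 0.68)]
key_short_end [(array([0.5965, 0.4825, 0.    ]), 0.74)]
key_long_end []
```

Emit:
arm_command(rot=[[0,0,-0.0159],[0,0,-0.0159],[0,0,0]], dp=[[0.0248,-0.001,0],[0.0247,-0.0035,0],[0,0,0]], fingers=[-1,-1,-1])

```text
time: 13.1
eef_pos: [0.512, -0.1881, 0.106]
tcp_rot: [0.076, -0.643, 0.759, 0.064]
contact_force: [-0.2, 8.4, 3.3]
gripper_width: 0.0217
gripper_force: 29.9
```

```bash
python3 -c "
from h import *
st(); im=head()
c='side';u,v=proj(c,[.49,-.245,.11])[0].astype(int)
cv2.imwrite('pics/t2.png',cv2.resize(im[v-35:v+35,u-45:u+45],(720,560),interpolation=cv2.INTER_CUBIC))"
```

```text
t 13.1 F [-0.1895  8.3876  3.2789] T [ 1.5305  0.0326 -0.0402] grasp [ 0.5114 -0.1918  0.1246] r 0.06043828497535154 pos yaw 79.7120904310139 tool yaw 80.55337426482085 M axis 0.1018040807974354 w 0.021723995162852235
stripe px on head [[272, 299], [272, 300]] [np.float64(5.6834892079434844), np.float64(-5.295074100811557)]
key [(array([ 0.5039, -0.2489,  0.1244]), 0.81)]
key_short_end [(array([ 0.5017, -0.2519,  0.0663]), 0.66)]
key_long_end []
```

View pics/t2.png

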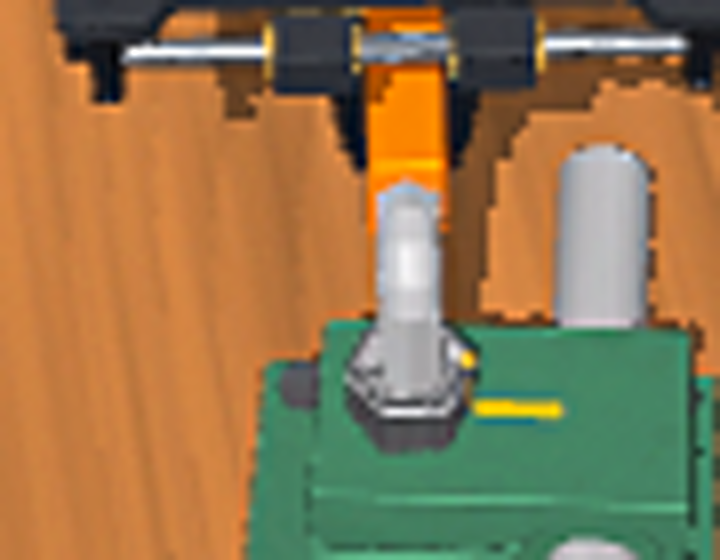

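The side crop shows the head's mark at about (468,358). It didn't move during the last 11° of turning, so the screw is probably at its stop. I'll compare this with the predicted pixel.

```bash
python3 - <<'E'
from h import *
s0=cv2.imread("pics/side0.png"); s1=read_camera("side")
for A in ([.5004,-.2515],[.501,-.2525]):
  for q in (-10.5,-5,0,10,36):
    print(A,q,[proj("side",[A[0]+r*np.cos(np.radians(q)),A[1]+r*np.sin(np.radians(q)),.085])[0].round(1).tolist() for r in (11.5,15)])
for n,s in(("0",s0),("1",s1)):
    ys=s.astype(int); w=np.clip(np.minimum(ys[...,1],ys[...,2])-ys[...,0]-60,0,None)  # yellow weight
    w=w*(ys[...,2]>ys[...,1]-5)
    P=w[292:306,267:276]; print(P)
st()
E
```

```text
[0.5004, -0.2515] -10.5 [[4653.7, 257.2], [5729.2, 246.8]]
[0.5004, -0.2515] -5 [[2972.1, 64.6], [3348.1, 31.9]]
[0.5004, -0.2515] 0 [[2257.8, -15.5], [2457.0, -47.0]]
[0.5004, -0.2515] 10 [[1536.2, -93.3], [1618.5, -118.7]]
[0.5004, -0.2515] 36 [[805.2, -160.9], [824.9, -177.7]]
[0.501, -0.2525] -10.5 [[4656.1, 257.4], [5732.0, 247.0]]
[0.501, -0.2525] -5 [[2973.1, 64.7], [3349.1, 32.0]]
[0.501, -0.2525] 0 [[2258.4, -15.5], [2457.5, -47.0]]
[0.501, -0.2525] 10 [[1536.5, -93.3], [1618.8, -118.7]]
[0.501, -0.2525] 36 [[805.3, -160.9], [825.0, -177.6]]
[[  0   0   0   2   6   6   9   7   8]
 [  0   0   0   0   0   0   0   7  12]
 [  0   0   0   0   0   0   0   0   0]
 [  0   0   0  57   0   0   0   0   0]
 [  0   0   0  38  65   0   0   0   0]
 [  0   0   0   0   0   0   0   0   0]
 [  0   0   0   0   0   0   0   0   0]
 [  0   0   0   0   0   0   0   0   0]
 [  0   0   0   0   0   0   0   0   0]
 [  0   0   0   0   0   0   0   0   0]
 [  0   0   0   0   0   0   0   0   0]
 [  0   0   0   0   0   0   0   0   0]
 [  0   0   0   0   0   0   0   0   0]
 [  0   0   0   0   0   0  63 141 138]]
[[  0   0   0   0   0   0   0   6   8]
 [  0   0   0   0   0   0   0   7  12]
 [  0   0   0   0   0   0   0   0   0]
 [  0   0   0   0   0   0   0   0   0]
 [  0   0   0   0   0   0   0   0   0]
 [  0   0   0   0   0   0   0   0   0]
 [  0   0   0   0   0   0   0   0   0]
 [  0   0   0   0   0  99   0   0   0]
 [  0   0   0   0   0 109   0   0   0]
 [  0   0   0   0   0   0   0   0   0]
 [  0   0   0   0   0   0   0   0   0]
 [  0   0   0   0   0   0   0   0   0]
 [  0   0   0   0   0   0   0   0   0]
 [  0   0   0   0   0   0  64 137 136]]
t 13.35 F [-0.2219  7.8743  3.0783] T [ 1.5963  0.0008 -0.0545] grasp [ 0.5113 -0.1918  0.1246] r 0.060438439759566344 pos yaw 79.78507626683646 tool yaw 80.61554433002098 M axis 0.09759579149684619 w 0.021899074274111315
```

```bash
python3 - <<'E'
from h import *
for A in ([.5004,-.2515],[.501,-.2525]):
  for q in (-10.5,-5,0,10,20,27,36,41):
    print(A,q,[proj("side",[A[0]+r*np.cos(np.radians(q)),A[1]+r*np.sin(np.radians(q)),.085])[0].round(1).tolist() for r in (.0115,.0145)])
for r in (.02,.03,.04): print("bracket stripe",proj("side",[.5007+r*np.cos(-.183),-.252+r*np.sin(-.183),.063])[0])
E
```

```text
[0.5004, -0.2515] -10.5 [[269.7, 299.7], [271.1, 299.7]]
[0.5004, -0.2515] -5 [[269.7, 299.3], [271.0, 299.2]]
[0.5004, -0.2515] 0 [[269.6, 299.0], [270.9, 298.7]]
[0.5004, -0.2515] 10 [[269.4, 298.3], [270.6, 297.9]]
[0.5004, -0.2515] 20 [[269.0, 297.6], [270.1, 297.1]]
[0.5004, -0.2515] 27 [[268.6, 297.2], [269.7, 296.5]]
[0.5004, -0.2515] 36 [[268.1, 296.7], [269.0, 295.9]]
[0.5004, -0.2515] 41 [[267.7, 296.5], [268.6, 295.6]]
[0.501, -0.2525] -10.5 [[270.1, 300.0], [271.4, 300.0]]
[0.501, -0.2525] -5 [[270.0, 299.6], [271.4, 299.5]]
[0.501, -0.2525] 0 [[270.0, 299.3], [271.3, 299.1]]
[0.501, -0.2525] 10 [[269.7, 298.6], [271.0, 298.2]]
[0.501, -0.2525] 20 [[269.3, 297.9], [270.5, 297.4]]
[0.501, -0.2525] 27 [[269.0, 297.5], [270.0, 296.8]]
[0.501, -0.2525] 36 [[268.4, 297.0], [269.3, 296.2]]
[0.501, -0.2525] 41 [[268.1, 296.8], [268.9, 295.9]]
bracket stripe [273.7116 306.0024]
bracket stripe [278.1779 305.9571]
bracket stripe [282.6428 305.9119]
```

The measured mark (272,299.5) matches the stop prediction to within a pixel. The key's yaw of 80° is about 20° past where the stop should load it, and the torque has gone, so it's probably half-skipped in the socket. I'll back it off to about 100°.

Emit:
arm_command(rot=[[0,0,0.0159],[0,0,0.0159],[0,0,0.0159],[0,0,0.008],[0,0,0]], dp=[[-0.0247,0.0035,0],[-0.0248,0.001,0],[-0.0248,-0.0014,0],[-0.0124,-0.0015,0],[0,0,0]], fingers=[-1,-1,-1,-1,-1])

```text
time: 13.85
eef_pos: [0.4904, -0.1885, 0.1059]
tcp_rot: [-0.064, 0.766, -0.635, -0.075]
contact_force: [-0.1, 6.9, 2.2]
gripper_width: 0.0218
gripper_force: 30.0
```

```bash
cat >> h.py <<'E'
def yel():
    s=read_camera("side").astype(int); w=np.clip(np.minimum(s[...,1],s[...,2])-s[...,0]-60,0,None)*(s[...,2]>s[...,1]-5)
    P=w[292:304,266:275]; v,u=np.where(P>15); print([(u_+266,v_+292,P[v_,u_]) for u_,v_ in zip(u,v)])
    for t in ("key","key_short_end","key_long_end"): print(t,[(toW("side",x["position"]),round(x["p"],2)) for x in spot_point(t,"side")[:1]])
E
python3 -c "
from h import *
st(); yel()"
```

```text
t 13.85 F [-0.1379  6.9338  2.2326] T [ 1.1283 -0.0948 -0.3318] grasp [ 0.491  -0.1921  0.1246] r 0.05994795449298586 pos yaw 99.18208799165375 tool yaw 100.6724515809248 M axis -0.058170211097117244 w 0.021838845462472375
[(np.int64(271), np.int64(297), np.int64(21)), (np.int64(272), np.int64(297), np.int64(18)), (np.int64(271), np.int64(298), np.int64(26)), (np.int64(272), np.int64(298), np.int64(52))]
key [(array([ 0.502 , -0.2501,  0.125 ]), 0.74)]
key_short_end [(array([ 0.4986, -0.2506,  0.0688]), 0.57)]
key_long_end [(array([0.4485, 0.0089, 0.0019]), 0.36)]
```

```bash
cat > fit.py <<'E'
from h import *
def poly(c,r,z,th,A,n=6):
    a=np.radians(th)+np.arange(n)*2*np.pi/n
    return proj(c,np.c_[A[0]+r*np.cos(a),A[1]+r*np.sin(a),np.full(n,z)])
def lab(c,A,th,u0,v0,w,h,S=8):
    L=np.zeros((h*S,w*S),np.uint8)
    f=lambda P:np.round(((P-[u0,v0])+.5)*S).astype(np.int32)
    circT=f(poly(c,.016,.085,0,A,60));circB=f(poly(c,.016,.063,0,A,60))
    cv2.fillConvexPoly(L,cv2.convexHull(np.vstack([circT,circB])),1); cv2.fillConvexPoly(L,circT,2)
    O=f(poly(c,.026/3**.5,.085,th,A));I=f(poly(c,.018/3**.5,.081,th,A))
    for i in range(6): cv2.fillConvexPoly(L,np.array([O[i],O[(i+1)%6],I[(i+1)%6],I[i]]),3+i)
    B=f(poly(c,.018/3**.5,.068,th,A)); 
    M=L.copy(); cv2.fillConvexPoly(M,I,9); m9=np.zeros_like(L); cv2.fillConvexPoly(m9,B,1)
    M[(M==9)&(m9==1)]=10
    return np.stack([cv2.resize((M==k).astype(np.float32),(w,h),interpolation=cv2.INTER_AREA) for k in range(1,11)],-1)
def run(c,im,A0):
    g=im.astype(float).mean(2); u,v=proj(c,[*A0,.08])[0].astype(int); h=12; u0,v0=u-h,v-h; w=2*h+1
    G=g[v0:v0+w,u0:u0+w]; C=im[v0:v0+w,u0:u0+w].reshape(-1,3).astype(float); best=[]
    for th in range(0,60,3):
        b=(9e9,)
        for dx in np.arange(-.003,.0031,.001):
            for dy in np.arange(-.003,.0031,.001):
                F=lab(c,(A0[0]+dx,A0[1]+dy),th,u0,v0,w,w).reshape(-1,10)
                k=F[:,1:].sum(1)>.95
                D=F[k,1:]; s=np.linalg.lstsq(D,C[k],rcond=None)[0]; e=np.mean((C[k]-D@s)**2)
                if e<b[0]: b=(e,dx,dy)
        best.append((th,round(b[0],1),round(b[1]*1e3,1),round(b[2]*1e3,1)))
    print(c,best)
run("side",cv2.imread("pics/side0.png"),(.5004,-.2515))
run("top",cv2.imread("pics/top0.png"),(.5004,-.2515))
E
timeout 300 python3 fit.py
```

```text
Traceback (most recent call last):
  File "fit.py", line 29, in <module>
    run("side",cv2.imread("pics/side0.png"),(.5004,-.2515))
    ~~~^^^^^^^^^^^^^^^^^^^^^^^^^^^^^^^^^^^^^^^^^^^^^^^^^^^^
  File "fit.py", line 23, in run
    F=lab(c,(A0[0]+dx,A0[1]+dy),th,u0,v0,w,w).reshape(-1,10)
      ~~~^^^^^^^^^^^^^^^^^^^^^^^^^^^^^^^^^^^^
  File "fit.py", line 12, in lab
    B=f(poly(c,.018/3**.5,.068,th,A));
        ~~~~^^^^^^^^^^^^^^^^^^^^^^^^
  File "fit.py", line 4, in poly
    return proj(c,np.c_[A[0]+r*np.cos(a),A[1]+r*np.sin(a),np.full(n,z)])
  File "h.py", line 8, in proj
    m=camera_model(cam); c=q2R(m["orientation"]).inv().apply(np.array(P)-np.array(m["origin"]))
ValueError: time passes only in moves, steps and waits
```

```bash
sed -i 's/^def q2R/import functools\ncamera_model=functools.lru_cache(None)(camera_model)\ndef q2R/' h.py; timeout 300 python3 fit.py
```

```text
side [(0, np.float64(928.8), np.float64(1.0), np.float64(1.0)), (3, np.float64(1010.6), np.float64(1.0), np.float64(1.0)), (6, np.float64(1069.9), np.float64(1.0), np.float64(1.0)), (9, np.float64(1140.5), np.float64(1.0), np.float64(1.0)), (12, np.float64(1140.6), np.float64(1.0), np.float64(1.0)), (15, np.float64(1143.4), np.float64(1.0), np.float64(1.0)), (18, np.float64(1113.3), np.float64(1.0), np.float64(1.0)), (21, np.float64(1015.6), np.float64(1.0), np.float64(1.0)), (24, np.float64(854.5), np.float64(1.0), np.float64(1.0)), (27, np.float64(717.6), np.float64(1.0), np.float64(1.0)), (30, np.float64(511.6), np.float64(1.0), np.float64(1.0)), (33, np.float64(423.1), np.float64(1.0), np.float64(1.0)), (36, np.float64(342.9), np.float64(1.0), np.float64(1.0)), (39, np.float64(298.4), np.float64(1.0), np.float64(1.0)), (42, np.float64(309.0), np.float64(1.0), np.float64(1.0)), (45, np.float64(359.2), np.float64(1.0), np.float64(1.0)), (48, np.float64(469.7), np.float64(1.0), np.float64(1.0)), (51, np.float64(577.8), np.float64(1.0), np.float64(1.0)), (54, np.float64(682.3), np.fl
[... 558 characters left out ...]
 (24, np.float64(105.8), np.float64(0.0), np.float64(0.0)), (27, np.float64(100.5), np.float64(0.0), np.float64(0.0)), (30, np.float64(100.7), np.float64(0.0), np.float64(0.0)), (33, np.float64(99.1), np.float64(0.0), np.float64(0.0)), (36, np.float64(98.0), np.float64(0.0), np.float64(0.0)), (39, np.float64(97.1), np.float64(0.0), np.float64(0.0)), (42, np.float64(101.1), np.float64(0.0), np.float64(0.0)), (45, np.float64(97.0), np.float64(0.0), np.float64(0.0)), (48, np.float64(96.7), np.float64(0.0), np.float64(0.0)), (51, np.float64(97.7), np.float64(0.0), np.float64(0.0)), (54, np.float64(92.7), np.float64(0.0), np.float64(0.0)), (57, np.float64(91.5), np.float64(0.0), np.float64(0.0))]
```

```bash
sed -i '/^run(/d' fit.py; cat >> fit.py <<'E'
def runk(im,ky,A=(.5014,-.2505),c="side"):
    u,v=proj(c,[*A,.08])[0].astype(int); h=12; u0,v0=u-h,v-h; w=2*h+1
    C=im[v0:v0+w,u0:u0+w].reshape(-1,3).astype(float)
    K=np.zeros((w,w),np.uint8); pts=[poly(c,.0105,z,0,A,12) for z in (.078,.126)]
    y=np.radians(ky); pts+=[poly(c,.0105,z,0,(A[0]+.04*np.cos(y),A[1]+.04*np.sin(y)),12) for z in (.112,.134)]
    for P in ([pts[0],pts[1]],[pts[1],pts[2],pts[3]]):
        cv2.fillConvexPoly(K,cv2.convexHull(np.round(np.vstack(P)-[u0,v0]).astype(np.int32)),1)
    res=[]
    for th in range(0,60,3):
        F=lab(c,A,th,u0,v0,w,w).reshape(-1,10); k=(F[:,1:].sum(1)>.95)&(K.ravel()==0)
        D=F[k,1:]; D=D[:,D.sum(0)>.3]; s=np.linalg.lstsq(D,C[k],rcond=None)[0]; res.append((th,int(np.mean((C[k]-D@s)**2))))
    print(ky,k.sum(),res)
E
cat > f2.py <<'E'
from fit import *
runk(cv2.imread("pics/side0.png"),155)
u,v=proj("side",[.49,-.245,.11])[0].astype(int); base=cv2.imread("pics/side0.png")
for n,ky in (("seat",155),("turn",127),("t2",80)):
    im=base.copy(); im[v-35:v+35,u-45:u+45]=cv2.resize(cv2.imread(f"pics/{n}.png"),(90,70),interpolation=cv2.INTER_AREA); print(n); runk(im,ky)
print("now"); im=read_camera("side"); cv2.imwrite("pics/now_raw.png",im); runk(im,100); st()
E
python3 f2.py
```

```text
155 11 [(0, 841), (3, 860), (6, 768), (9, 570), (12, 665), (15, 979), (18, 1164), (21, 666), (24, 394), (27, 368), (30, 228), (33, 111), (36, 239), (39, 157), (42, 336), (45, 479), (48, 582), (51, 654), (54, 656), (57, 680)]
seat
155 11 [(0, 583), (3, 596), (6, 513), (9, 361), (12, 442), (15, 627), (18, 778), (21, 518), (24, 317), (27, 284), (30, 163), (33, 61), (36, 148), (39, 73), (42, 183), (45, 293), (48, 360), (51, 411), (54, 442), (57, 485)]
turn
127 11 [(0, 453), (3, 457), (6, 422), (9, 204), (12, 127), (15, 656), (18, 507), (21, 669), (24, 396), (27, 433), (30, 551), (33, 643), (36, 696), (39, 574), (42, 544), (45, 539), (48, 522), (51, 507), (54, 474), (57, 449)]
t2
80 11 [(0, 137), (3, 193), (6, 266), (9, 420), (12, 732), (15, 681), (18, 697), (21, 1019), (24, 1042), (27, 1012), (30, 908), (33, 772), (36, 584), (39, 539), (42, 391), (45, 184), (48, 161), (51, 153), (54, 123), (57, 119)]
now
100 11 [(0, 501), (3, 435), (6, 346), (9, 69), (12, 639), (15, 1581), (18, 1136), (21, 507), (24, 388), (27, 418), (30, 487), (33, 552), (36, 524), (39, 516), (42, 550), (45, 618), (48, 712), (51, 747), (54, 743), (57, 652)]
t 14.1 F [0.3997 5.7856 3.0867] T [ 1.1063 -0.0991 -0.303 ] grasp [ 0.4911 -0.1921  0.1246] r 0.05996957557980579 pos yaw 99.12786306207292 tool yaw 100.63011785133484 M axis -0.07870713078115486 w 0.021866181898701806
```

The fits show the screw now at about 9° with the key at 100°. That's a 91° offset where the pockets are at 120° or 60°, so the key slipped mid-pocket, probably because I turned too fast. I'll lift it out, re-measure the head, re-seat it and turn slowly.

Emit:
arm_command(rot=[[0,0,0],[0,0,0],[0,0,0],[0,0,0],[0,0,0],[0,0,0]], dp=[[0,0,0.03],[0,0,0.04],[0,0,0.06],[0,0,0.06],[0,0,0.06],[0,0,0]], fingers=[-1,-1,-1,-1,-1,-1])

```text
time: 14.7
eef_pos: [0.4872, -0.19, 0.1619]
tcp_rot: [-0.06, 0.766, -0.636, -0.077]
contact_force: [2.3, -4.0, -17.8]
gripper_width: 0.0221
gripper_force: 29.7
```

```bash
cat > f3.py <<'E'
from fit import *
st(); im=read_camera("side"); cv2.imwrite("pics/lift_raw.png",im); run("side",im,(.5014,-.2505))
for t in ("key","key_short_end","key_long_end","key_grip"): print(t,[(toW("side",x["position"]),round(x["p"],2)) for x in spot_point(t,"side")[:2]])
u,v=proj("side",[.495,-.22,.13])[0].astype(int)
cv2.imwrite("pics/lift.png",cv2.resize(im[v-45:v+45,u-50:u+50],(800,600)[:2],interpolation=cv2.INTER_CUBIC)); print(u,v)
E
python3 f3.py
```

```text
t 14.7 F [  2.3064  -4.0012 -17.7764] T [-1.2583 -0.5469  0.0766] grasp [ 0.488  -0.1936  0.1806] r 0.05909829486940981 pos yaw 102.34097240889596 tool yaw 100.59146370222943 M axis -0.08261797884482551 w 0.022069092471313626
side [(0, np.float64(613.2), np.float64(0.0), np.float64(0.0)), (3, np.float64(596.9), np.float64(0.0), np.float64(0.0)), (6, np.float64(593.3), np.float64(0.0), np.float64(0.0)), (9, np.float64(595.8), np.float64(0.0), np.float64(0.0)), (12, np.float64(595.0), np.float64(0.0), np.float64(0.0)), (15, np.float64(599.1), np.float64(0.0), np.float64(0.0)), (18, np.float64(588.6), np.float64(0.0), np.float64(0.0)), (21, np.float64(574.3), np.float64(0.0), np.float64(0.0)), (24, np.float64(554.0), np.float64(0.0), np.float64(0.0)), (27, np.float64(550.0), np.float64(0.0), np.float64(0.0)), (30, np.float64(524.8), np.float64(0.0), np.float64(0.0)), (33, np.float64(517.8), np.float64(0.0), np.float64(0.0)), (36, np.float64(517.5), np.float64(0.0), np.float64(0.0)), (39, np.float64(527.7), np.float64(0.0), np.float64(0.0)), (42, np.float64(554.2), np.float64(0.0), np.float64(0.0)), (45, np.float64(585.2), np.float64(0.0), np.float64(0.0)), (48, np.float64(608.3), np.float64(0.0), np.float64(0.0)), (51, np.float64(622.7), np.float64(0.0), np.float64(0.0)), (54, np.float64(626.4), np.float64(0.0), np.float64(0.0)), (57, np.float64(621.6), np.float64(0.0), np.float64(0.0))]
key [(array([ 0.504 , -0.2657,  0.1235]), 0.92)]
key_short_end [(array([ 0.4976, -0.2464,  0.0716]), 0.64)]
key_long_end [(array([ 0.5016, -0.2464,  0.0697]), 0.2)]
key_grip [(array([ 0.4889, -0.2166,  0.1427]), 0.85)]
259 275
```

View pics/lift.png

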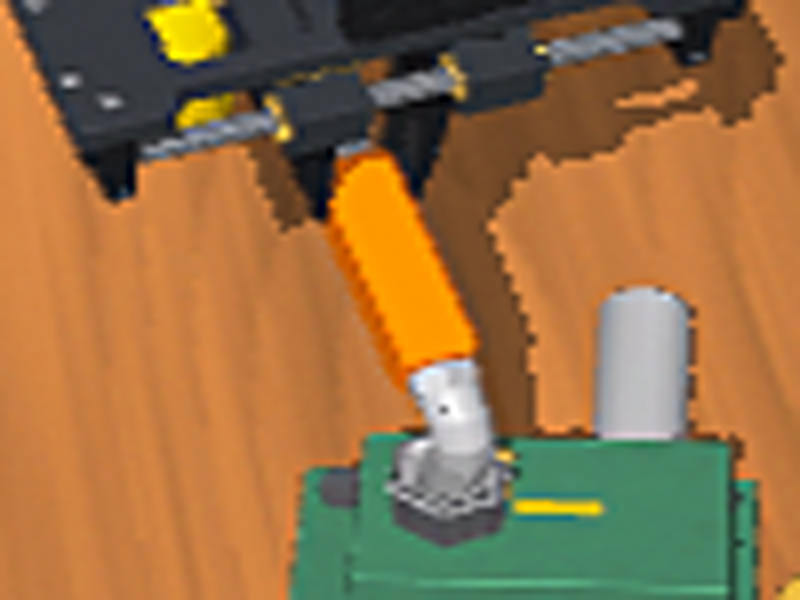

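The last side crop shows the key still caught in the socket. It tipped up while the pads slid to the far end of the sleeve (fingers at about 370,170; head at about 450,490). I'll bring it back down gently.

Emit:
arm_command(rot=[[0,0,0],[0,0,0],[0,0,0],[0,0,0],[0,0,0],[0,0,0]], dp=[[0,0,-0.03],[0,0,-0.03],[0,0,-0.03],[0,0,-0.03],[0,0,-0.03],[0,0,0]], fingers=[-1,-1,-1,-1,-1,-1])

```text
time: 15.55
eef_pos: [0.4906, -0.1867, 0.1331]
tcp_rot: [-0.065, 0.766, -0.635, -0.076]
contact_force: [-1.5, 11.0, 9.6]
gripper_width: 0.0216
gripper_force: 30.0
```

```bash
cat > kp.py <<'E'
from fit import *
st(); im=read_camera("side"); cv2.imwrite("pics/raw_%d.png"%(100*readout.observe()["time"]),im)
for t in ("key","key_short_end","key_long_end","key_grip"): print(t,[(toW("side",x["position"]),round(x["p"],2)) for x in spot_point(t,"side")[:1]])
hsv=cv2.cvtColor(im,cv2.COLOR_BGR2HSV); m=cv2.inRange(hsv,(8,200,150),(17,255,255)); u0,v0=proj("side",[.495,-.22,.13])[0].astype(int)
k=np.zeros_like(m); k[v0-60:v0+60,u0-80:u0+60]=1; n,l,s,c=cv2.connectedComponentsWithStats(m*k); i=1+np.argmax(s[1:,4]); print("sleeve",s[i],c[i])
E
python3 kp.py
```

```text
t 15.55 F [-1.5497 10.9798  9.6174] T [ 2.1196  0.5501 -0.1125] grasp [ 0.4913 -0.1905  0.1517] r 0.06153466477131089 pos yaw 98.70454667700821 tool yaw 100.71641100324334 M axis -0.007986531931266236 w 0.021552801239944918
key [(array([ 0.5032, -0.254 ,  0.1272]), 0.62)]
key_short_end [(array([ 0.5003, -0.249 ,  0.0685]), 0.83)]
key_long_end []
key_grip [(array([ 0.4876, -0.1987,  0.1295]), 0.72)]
sleeve [251 257  16  29 227] [257.5947 271.3084]
```

Emit:
arm_command(rot=[[0,0,0],[0,0,0],[0,0,0],[0,0,0],[0,0,0]], dp=[[0,0,0.02],[0,0,0],[0,0,0],[0,0,0],[0,0,0]], fingers=[0,0,0,0,0])

```text
time: 16.3
eef_pos: [0.4893, -0.1891, 0.1342]
tcp_rot: [-0.062, 0.766, -0.635, -0.076]
contact_force: [-0.5, -0.1, -0.4]
gripper_width: 0.0471
gripper_force: 0.0
```

```bash
cat >> kp.py <<'E'
yy,xx=np.where(l==i); P=np.array([onz("side",(a,b),.135)[:2] for a,b in zip(xx,yy)]); w=np.linalg.svd(P-P.mean(0))[2][0]
print("sleeve yaw",np.degrees(np.arctan2(w[1],w[0])),P.mean(0))
sil=silhouettes("key","side"); M=sil[0]["pixels"]; print(sil[0]["p"],M.sum())
for z in(.122,): 
    vv,uu=np.where(M&((np.arange(420)<proj("side",[.5014,-.2505,.122])[0][1])[:,None])); P=np.array([onz("side",(a,b),z)[:2] for a,b in zip(uu,vv)]); w=np.linalg.svd(P-P.mean(0))[2][0]; print("key yaw",np.degrees(np.arctan2(w[1],w[0])),"mean from axis",np.degrees(np.arctan2(*(P.mean(0)-[.5014,-.2505])[::-1])))
    r=P-[.5014,-.2505]; print("far",r[np.argmax(np.hypot(*r.T))])
runk(im,100)
E
python3 kp.py
```

```text
t 16.3 F [-0.4636 -0.071  -0.3531] T [ 0.0245 -0.0491  0.0118] grasp [ 0.49   -0.1927  0.1528] r 0.05955247874733851 pos yaw 100.2536800875252 tool yaw 100.65795440128933 M axis 0.02792224380447952 w 0.04710778297009391
key [(array([ 0.5029, -0.2525,  0.1265]), 0.66)]
key_short_end [(array([ 0.4995, -0.2511,  0.0685]), 0.57)]
key_long_end []
key_grip []
sleeve [247 256  20  30 272] [256.1838 268.9926]
sleeve yaw -88.41369777850217 [ 0.4911 -0.2027]
0.93 527
key yaw -83.90065920655688 mean from axis 97.90362927790494
far [-0.0208  0.161 ]
100 11 [(0, 532), (3, 468), (6, 380), (9, 79), (12, 583), (15, 1549), (18, 1105), (21, 483), (24, 379), (27, 413), (30, 494), (33, 564), (36, 546), (39, 539), (42, 568), (45, 637), (48, 728), (51, 756), (54, 747), (57, 664)]
```

```bash
cat > f4.py <<'E'
from fit import *
def stripe(c,A,ps,u0,v0,w,S=8):
    L=np.zeros((w*S,w*S),np.uint8); a=np.radians(ps); d=np.array([np.cos(a),np.sin(a)]); n=np.array([-d[1],d[0]])
    Q=np.array([[*(np.array(A)+r*d+s*n),.085] for r,s in((.0135,-.0017),(.0165,-.0017),(.0165,.0017),(.0135,.0017))])
    cv2.fillConvexPoly(L,np.round(((proj(c,Q)-[u0,v0])+.5)*S).astype(np.int32),1); return cv2.resize(L.astype(np.float32),(w,w),interpolation=cv2.INTER_AREA).ravel()
def full(im,mask,c="side",A0=(.5014,-.2505)):
    u,v=proj(c,[*A0,.08])[0].astype(int); h=12; u0,v0=u-h,v-h; w=2*h+1
    C=im[v0:v0+w,u0:u0+w].reshape(-1,3).astype(float); K=mask[v0:v0+w,u0:u0+w].ravel()
    yw=np.clip(np.minimum(C[:,1],C[:,2])-C[:,0]-60,0,None)*(C[:,2]>C[:,1]-5)
    out=[]
    for th in range(0,60,3):
        b=9e9
        for dx in (-.001,0,.001):
            for dy in (-.001,0,.001):
                F=lab(c,(A0[0]+dx,A0[1]+dy),th,u0,v0,w,w,).reshape(-1,10); k=(F[:,1:].sum(1)>.9)&(K==0)&(yw<15)
                D=F[k,1:]; D=D[:,D.sum(0)>.5]; G=C[k]
                s=np.linalg.solve(D.T@D+.05*np.eye(D.shape[1]),D.T@(G-130))+0; e=np.mean((G-130-D@s)**2)
                b=min(b,e)
        out.append((th,int(b)))
    print("n",k.sum(),out)
    Z=(np.hypot(*((np.indices((w,w)).reshape(2,-1)[::-1].T+[u0,v0]-proj(c,[*A0,.085])[0])/[1,.79]).T)<9.3)
    Y=yw*Z*(K==0); print("yellow",[(i%w+u0,i//w+v0,int(Y[i])) for i in np.where(Y>10)[0]])
s0=cv2.imread("pics/side0.png"); cur=read_camera("side")
M=cv2.dilate(silhouettes("key","side")[0]["pixels"].astype(np.uint8),np.ones((2,2)))
full(s0,M*0); full(s0,M); full(cur,M)
E
python3 f4.py
```

```text
n 117 [(0, 885), (3, 972), (6, 1037), (9, 1114), (12, 1123), (15, 1125), (18, 1089), (21, 987), (24, 822), (27, 681), (30, 477), (33, 389), (36, 305), (39, 257), (42, 265), (45, 309), (48, 418), (51, 527), (54, 633), (57, 748)]
yellow [(np.int64(270), np.int64(295), 57), (np.int64(270), np.int64(296), 38), (np.int64(271), np.int64(296), 65)]
n 17 [(0, 667), (3, 620), (6, 773), (9, 772), (12, 761), (15, 722), (18, 700), (21, 690), (24, 585), (27, 516), (30, 412), (33, 297), (36, 185), (39, 173), (42, 274), (45, 367), (48, 379), (51, 415), (54, 522), (57, 621)]
yellow [(np.int64(271), np.int64(296), 65)]
n 15 [(0, 337), (3, 304), (6, 259), (9, 214), (12, 193), (15, 150), (18, 193), (21, 249), (24, 247), (27, 320), (30, 340), (33, 343), (36, 366), (39, 357), (42, 371), (45, 383), (48, 399), (51, 388), (54, 377), (57, 355)]
yellow [(np.int64(271), np.int64(297), 22), (np.int64(272), np.int64(297), 18), (np.int64(271), np.int64(298), 42), (np.int64(272), np.int64(298), 53)]
```

The key is standing free in the socket again, drooping slightly. I'll grip the sleeve at its middle and carry on clockwise in small steps, watching the mark.

Emit:
arm_command(rot=[[0,0,-0.003],[0,0,-0.003],[0,0,0],[0,0,0],[0,0,0],[0,0,0],[0,0,0],[0,0,0]], dp=[[0,0,-0.04],[0,0,-0.04],[0,0,-0.035],[0,0,0],[0,0,0],[0,0,0],[0,0,0],[0,0,0]], fingers=[0,0,0,0,-1,-1,-1,-1])

```text
time: 17.5
eef_pos: [0.4904, -0.1889, 0.1061]
tcp_rot: [-0.065, 0.754, -0.649, -0.073]
contact_force: [3.7, 1.3, -1.9]
gripper_width: 0.0221
gripper_force: 29.9
```

Emit:
arm_command(rot=[[0,0,0],[0,0,0]], dp=[[0,0,0],[0,0,0]], fingers=[-1,-1])

```text
time: 17.7
eef_pos: [0.4905, -0.1889, 0.1061]
tcp_rot: [-0.065, 0.754, -0.649, -0.073]
contact_force: [4.9, 1.5, -0.4]
gripper_width: 0.0221
gripper_force: 29.8
```

```bash
cat > s.py <<'E'
from f4 import *
st()
for t in ("key",): print(t,[(toW("side",x["position"]),round(x["p"],2)) for x in spot_point(t,"side")[:1]])
E
python3 s.py | grep -v "117\|n 17\|295"; python3 -c "
from h import *
import math
A=np.array([.5008,-.2512]);o=readout.observe();r=o['eef_pos'][:2]-A
for i in range(20):
    a=-.05*(i+1);f=lambda a:np.array([[np.cos(a),-np.sin(a)],[np.sin(a),np.cos(a)]])@r
    print((f(a)-f(a+.05))/.25)"
```

```text
n 116 [(0, 529), (3, 543), (6, 543), (9, 550), (12, 553), (15, 549), (18, 542), (21, 557), (24, 569), (27, 586), (30, 598), (33, 604), (36, 599), (39, 585), (42, 581), (45, 575), (48, 567), (51, 557), (54, 538), (57, 535)]
yellow [(np.int64(271), np.int64(297), 20), (np.int64(272), np.int64(297), 17), (np.int64(271), np.int64(298), 26), (np.int64(272), np.int64(298), 53)]
t 17.8 F [ 5.3008  1.5717 -1.0357] T [ 0.2498 -0.9537  0.1888] grasp [ 0.4909 -0.1926  0.1248] r 0.05953710890042267 pos yaw 99.32864597847977 tool yaw 98.55655502176224 M axis -0.32659049336671836 w 0.022184214136567976
key [(array([ 0.5002, -0.251 ,  0.126 ]), 0.64)]
[0.0125 0.0018]
[0.0126 0.0011]
[0.0126 0.0005]
[ 0.0126 -0.0001]
[ 0.0126 -0.0008]
[ 0.0126 -0.0014]
[ 0.0125 -0.002 ]
[ 0.0124 -0.0026]
[ 0.0122 -0.0032]
[ 0.012  -0.0039]
[ 0.0118 -0.0044]
[ 0.0116 -0.005 ]
[ 0.0113 -0.0056]
[ 0.011  -0.0062]
[ 0.0107 -0.0067]
[ 0.0104 -0.0072]
[ 0.01   -0.0077]
[ 0.0096 -0.0082]
[ 0.0092 -0.0087]
[ 0.0087 -0.0091]
```

Emit:
arm_command(rot=[[0,0,-0.008],[0,0,-0.008],[0,0,-0.008],[0,0,-0.008],[0,0,-0.008],[0,0,-0.008],[0,0,0]], dp=[[0.0125,0.0018,-0.002],[0.0126,0.0011,-0.002],[0.0126,0.0005,0],[0.0126,-0.0001,0],[0.0126,-0.0008,0],[0.0126,-0.0014,0],[0,0,0]], fingers=[-1,-1,-1,-1,-1,-1,-1])

```text
time: 18.55
eef_pos: [0.5095, -0.1883, 0.1055]
tcp_rot: [0.075, -0.648, 0.756, 0.063]
contact_force: [4.3, 3.6, 1.5]
gripper_width: 0.0222
gripper_force: 29.7
```

```bash
sed -i '/^full(s0,M\*0)/d' f4.py; echo 'full(cur,M)'>>f4.py; python3 s.py
```

```text
n 25 [(0, 453), (3, 409), (6, 345), (9, 337), (12, 254), (15, 234), (18, 278), (21, 460), (24, 546), (27, 722), (30, 811), (33, 857), (36, 886), (39, 886), (42, 878), (45, 873), (48, 856), (51, 783), (54, 709), (57, 619)]
yellow [(np.int64(271), np.int64(297), 21), (np.int64(272), np.int64(297), 18), (np.int64(271), np.int64(298), 27), (np.int64(272), np.int64(298), 54)]
t 18.65 F [5.0569 2.5045 0.5049] T [ 0.3926 -1.0098  0.0532] grasp [ 0.5088 -0.1919  0.1241] r 0.059923568205259355 pos yaw 82.09770970446749 tool yaw 81.26592114421081 M axis -0.279518071203773 w 0.021978761214378417
key [(array([ 0.5007, -0.2518,  0.124 ]), 0.55)]
```

Emit:
arm_command(rot=[[0,0,-0.008],[0,0,-0.008],[0,0,0],[0,0,0],[0,0,0],[0,0,0]], dp=[[0.0105,-0.002,0],[0.0105,-0.0026,0],[0,0,0],[0,0,-0.004],[0,0,-0.004],[0,0,0]], fingers=[-1,-1,-1,-1,-1,-1])

```text
time: 19.3
eef_pos: [0.5152, -0.1894, 0.1039]
tcp_rot: [0.079, -0.609, 0.787, 0.059]
contact_force: [6.2, 4.4, 2.3]
gripper_width: 0.0222
gripper_force: 29.8
```

```bash
python3 s.py
```

```text
n 25 [(0, 340), (3, 301), (6, 247), (9, 226), (12, 220), (15, 204), (18, 230), (21, 337), (24, 481), (27, 614), (30, 649), (33, 691), (36, 723), (39, 730), (42, 721), (45, 721), (48, 705), (51, 640), (54, 566), (57, 489)]
yellow [(np.int64(271), np.int64(297), 20), (np.int64(272), np.int64(297), 16), (np.int64(271), np.int64(298), 26), (np.int64(272), np.int64(298), 53)]
t 19.4 F [6.2641 4.4237 2.5702] T [ 0.5209 -1.157   0.1598] grasp [ 0.5142 -0.193   0.1225] r 0.059881289104041946 pos yaw 76.86019879504146 tool yaw 75.52172235588324 M axis -0.3050647241752987 w 0.022326305505649874
key [(array([ 0.4992, -0.2507,  0.1206]), 0.77)]
```

Emit:
arm_command(rot=[[0,0,-0.008],[0,0,-0.008],[0,0,-0.008],[0,0,-0.008],[0,0,0],[0,0,0]], dp=[[0.0145,-0.003,0],[0.0142,-0.0035,0],[0.012,-0.0041,0],[0.0118,-0.0047,0],[0,0,0],[0,0,0]], fingers=[-1,-1,-1,-1,-1,-1])

```text
time: 20.05
eef_pos: [0.5255, -0.1984, 0.1051]
tcp_rot: [0.099, -0.534, 0.838, 0.056]
contact_force: [11.6, 19.8, 14.7]
gripper_width: 0.0218
gripper_force: 30.0
```

```bash
python3 s.py
```

```text
n 26 [(0, 358), (3, 307), (6, 253), (9, 236), (12, 239), (15, 239), (18, 253), (21, 388), (24, 482), (27, 620), (30, 659), (33, 705), (36, 741), (39, 755), (42, 761), (45, 760), (48, 738), (51, 677), (54, 597), (57, 516)]
yellow [(np.int64(271), np.int64(297), 20), (np.int64(272), np.int64(297), 18), (np.int64(271), np.int64(298), 26), (np.int64(272), np.int64(298), 53)]
t 20.15 F [11.2241 19.7583 14.0357] T [ 3.7054 -2.026   0.3117] grasp [ 0.5235 -0.2021  0.1235] r 0.05426092383351563 pos yaw 65.05227975347925 tool yaw 65.12580456590558 M axis -0.09999756395596987 w 0.022123575688594053
key [(array([ 0.4983, -0.2534,  0.1244]), 0.74)]
```

```bash
python3 -c "
from h import *
o=readout.observe(); print(o['joints'],o['qvel'])"
```

```text
[-0.5743  0.023   1.9623  0.2438  1.1864  2.9075] [ 0.0014 -0.0008 -0.0014 -0.0023  0.0014 -0.0001]
```

The last joint is at its limit (2.907 of 2.91). I'll let go, lift clear, turn the hand half a turn and take a straight-down grip.

Emit:
arm_command(rot=[[0,0,0],[0,0,0],[0,0,0],[0,0,0],[0,0,0],[0,0,0],[0,0,0],[0,0,0]], dp=[[0,0,0],[0,0,0],[0,0,0],[0,0,0.08],[0,0,0.12],[0,0,0.12],[0,0,0.08],[0,0,0]], fingers=[0,0,0,0,0,0,0,0])

```text
time: 21.0
eef_pos: [0.5162, -0.2125, 0.2004]
tcp_rot: [0.098, -0.54, 0.834, 0.053]
contact_force: [0.3, -0.1, -0.4]
gripper_width: 0.0475
gripper_force: 0.0
```

```bash
python3 s.py; cat > kp2.py <<'E'
from f4 import *
for c in ("side","top"):
    im=read_camera(c)
    for t in ("key","key_short_end","key_long_end","key_grip"): print(c,t,[(toW(c,x["position"]),round(x["p"],2)) for x in spot_point(t,c)[:1]])
    sil=silhouettes("key",c)
    if sil:
        vv,uu=np.where(sil[0]["pixels"]); P=np.array([onz(c,(a,b),.122)[:2] for a,b in zip(uu,vv)]); r=P-[.501,-.2515]; i=np.argsort(np.hypot(*r.T))[-12:]; f=r[i].mean(0); print("p",sil[0]["p"],len(vv),"far",f,np.hypot(*f),np.degrees(np.arctan2(f[1],f[0])))
E
python3 kp2.py | grep -v "^n\|yell"; python3 - <<'E'
from h import *
o=readout.observe(); print(o["joints"],o["eef_pos"])
M=q2R(o["tcp_rot"]).as_matrix(); print(M)
E
```

```text
n 22 [(0, 576), (3, 372), (6, 331), (9, 280), (12, 225), (15, 238), (18, 273), (21, 346), (24, 416), (27, 539), (30, 467), (33, 509), (36, 550), (39, 575), (42, 572), (45, 591), (48, 565), (51, 552), (54, 516), (57, 525)]
yellow [(np.int64(261), np.int64(293), 13), (np.int64(271), np.int64(297), 22), (np.int64(272), np.int64(297), 18), (np.int64(271), np.int64(298), 28), (np.int64(272), np.int64(298), 54)]
t 21.1 F [ 0.3794 -0.1548 -0.3302] T [ 0.051   0.0014 -0.0031] grasp [ 0.5127 -0.2147  0.2149] r 0.03851249853619768 pos yaw 71.65859010494313 tool yaw 65.88963872270989 M axis -0.01574580337478591 w 0.04776867443922483
key [(array([ 0.511 , -0.2382,  0.1254]), 0.94)]
side key [(array([ 0.5065, -0.2401,  0.1232]), 0.92)]
side key_short_end [(array([ 0.4982, -0.2519,  0.0689]), 0.72)]
side key_long_end [(array([ 0.559 , -0.0873,  0.086 ]), 0.75)]
side key_grip [(array([ 0.5233, -0.1886,  0.1063]), 0.66)]
p 0.61 510 far [0.0412 0.1082] 0.11575353122703452 69.12584841989407
top key [(array([ 0.5101, -0.2383,  0.1236]), 0.9)]
top key_short_end [(array([ 0.5007, -0.2499,  0.0675]), 0.66)]
top key_long_end [(array([ 0.5584, -0.0875,  0.0853]), 0.62)]
top key_grip [(array([ 0.5233, -0.1845,  0.1112]), 0.61)]
p 0.91 332 far [0.0586 0.1628] 0.17300700200466565 70.21480765925038
[-0.6022 -0.0694  1.8894  0.2282  1.3563  2.9079] [ 0.5153 -0.2108  0.1974]
[[-0.3973 -0.912   0.1018]
 [-0.8903  0.41    0.1982]
 [-0.2225 -0.0119 -0.9749]]
```

```bash
cat > t.py <<'E'
from h import *
def keypose(yaw,dl):
    y=np.radians(yaw);d=np.radians(dl);h=np.array([np.cos(y),np.sin(y),0]);z=np.array([0,0,1.])
    return h*np.cos(d)-z*np.sin(d), h*np.sin(d)+z*np.cos(d)
def ftool(xk,zk): # flipped: y=-yk z=-zk x=xk
    return R.from_matrix(np.c_[xk,-np.cross(zk,xk),-np.array(zk)])
E
python3 - <<'E'
from t import *
xk,zk=keypose(72.3,14); Rt=ftool(xk,zk); g=np.array([.526,-.185,.1095]); tcp=g-.019*zk; o=readout.observe()
R0=q2R(o["tcp_rot"]); x=R0.as_matrix()[:,0]; print("tool x yaw",np.degrees(np.arctan2(x[1],x[0])))
phi=72.3-np.degrees(np.arctan2(x[1],x[0])); phi%=360; print("phi",phi,"per row/22",phi/360/22)
R1=R.from_rotvec([0,0,np.radians(phi)])*R0
print("after spin:"); plan(Rt,tcp+.07*zk+[0,0,0],None,R1); print("tcp",tcp,"pre",tcp+.07*zk,zk)
E
```

```text
tool x yaw -114.05063599638322
phi 186.35063599638323 per row/22 0.023529120706614046
after spin:
rows 2 rot/row [-0.0018 -0.0004  0.0002] dp/row [ 0.029   0.0751 -0.0769] | total deg [-1.2959 -0.2983  0.1619] mm [ 14.4786  37.5262 -38.4321] t 21.85
tcp [ 0.5246 -0.1894  0.0911] pre [ 0.5298 -0.1732  0.159 ] [0.0736 0.2305 0.9703]
```

Emit:
arm_command(rot=[[0,0,0.0235],[0,0,0.0235],[0,0,0.0235],[0,0,0.0235],[0,0,0.0235],[0,0,0.0235],[0,0,0.0235],[0,0,0.0235]], dp=[[0,0.03,0.08],[0,0.03,0.08],[0,0.03,0.04],[0.02,0.03,0],[0.02,0.03,0],[0.02,0,0],[0,0,0],[0,0,0]], fingers=[0,0,0,0,0,0,0,0])

```text
time: 22.65
eef_pos: [0.5305, -0.1733, 0.2473]
tcp_rot: [-0.049, 0.914, -0.389, -0.101]
contact_force: [0.4, -0.4, 0.0]
gripper_width: 0.0478
gripper_force: 0.0
```

Emit:
arm_command(rot=[[0,0,0.0235],[0,0,0.0235],[0,0,0.0235],[0,0,0.0235],[0,0,0.0235],[0,0,0.0235],[0,0,0.0235],[0,0,0.0235]], dp=[[0,0,0],[0,0,0],[0,0,0],[0,0,0],[0,0,0],[0,0,0],[0,0,0],[0,0,0]], fingers=[0,0,0,0,0,0,0,0])

```text
time: 23.45
eef_pos: [0.5305, -0.1732, 0.2473]
tcp_rot: [0.015, 0.976, 0.186, -0.111]
contact_force: [0.2, -0.1, 0.5]
gripper_width: 0.0476
gripper_force: 0.0
```

Emit:
arm_command(rot=[[0,0,0.0235],[0,0,0.0235],[0,0,0.0235],[0,0,0.0235],[0,0,0.0235],[0,0,0.0235],[0,0,0]], dp=[[0,0,0],[0,0,0],[0,0,0],[0,0,0],[0,0,0],[0,0,0],[0,0,0]], fingers=[0,0,0,0,0,0,0])

```text
time: 24.15
eef_pos: [0.5299, -0.1729, 0.2476]
tcp_rot: [0.061, 0.804, 0.584, -0.094]
contact_force: [-0.5, -0.4, -0.5]
gripper_width: 0.0473
gripper_force: 0.0
```

```bash
python3 - <<'E'
from t import *
o=readout.observe(); print(o["joints"],o["eef_pos"])
for c in ("side","top"):
    im=read_camera(c); cv2.imwrite(f"pics/free_{c}.png",im)
    for t in ("key","key_short_end","key_long_end","key_grip"): print(c,t,[(toW(c,x["position"]),round(x["p"],2)) for x in spot_point(t,c)[:1]])
xk,zk=keypose(72.3,14); Rt=ftool(xk,zk); g=np.array([.526,-.185,.1095]); tcp=g-.019*zk
plan(Rt,tcp+.06*zk)
E
```

```text
[-0.2951 -0.0801  1.8146 -0.2264  1.4268  0.0541] [ 0.5299 -0.1729  0.2476]
side key [(array([ 0.5093, -0.2393,  0.124 ]), 0.62)]
side key_short_end [(array([ 0.4986, -0.2532,  0.0698]), 0.55)]
side key_long_end [(array([ 0.5627, -0.0837,  0.0828]), 0.79)]
side key_grip [(array([ 0.5242, -0.1917,  0.111 ]), 0.71)]
top key []
top key_short_end [(array([ 0.7823, -0.1486, -0.0011]), 0.54)]
top key_long_end []
top key_grip [(array([ 0.4745,  0.2278, -0.0041]), 0.53)]
rows 2 rot/row [-0.0018 -0.0004  0.0006] dp/row [-0.0026 -0.0044 -0.1959] | total deg [-1.2999 -0.3019  0.4249] mm [ -1.3209  -2.2028 -97.962 ] t 24.65
```

Emit:
arm_command(rot=[[-0.0018,0,0],[-0.0018,0,0],[0,0,0],[0,0,0],[0,0,0],[0,0,0],[0,0,0]], dp=[[-0.0026,-0.0044,-0.18],[-0.0026,-0.0044,-0.18],[-0.004,-0.01,-0.072],[-0.005,-0.018,-0.08],[-0.005,-0.018,-0.07],[-0.004,-0.012,-0.043],[0,0,0]], fingers=[0,0,0,0,0,0,0])

```text
time: 25.35
eef_pos: [0.5232, -0.1899, 0.0892]
tcp_rot: [0.069, 0.803, 0.583, -0.102]
contact_force: [0.2, -1.1, 0.2]
gripper_width: 0.0474
gripper_force: 0.0
```

Emit:
arm_command(rot=[[0,0,0],[0,0,0],[0,0,0],[0,0,0],[0,0,0]], dp=[[0,0,0],[0,0,0],[0,0,0],[0,0,0],[0,0,0]], fingers=[-1,-1,-1,-1,-1])

```text
time: 25.85
eef_pos: [0.5246, -0.1896, 0.0918]
tcp_rot: [0.07, 0.804, 0.583, -0.1]
contact_force: [-0.8, 1.6, 2.8]
gripper_width: 0.0221
gripper_force: 29.8
```

```bash
python3 - <<'E'
from t import *
o=readout.observe(); print(o["joints"],o["eef_pos"],o["contact_force"],o["wrist_torque"])
M=q2R(o["tcp_rot"]).as_matrix(); print("grasp",o["eef_pos"]-.019*M[:,2],"yaw",np.degrees(np.arctan2(M[1,0],M[0,0])))
# target level: rotate so tool x level, at yaw 72, corner at axis
xk,zk=keypose(72,0); Rt=ftool(xk,zk); g=np.array([.5008,-.2513,.1225])+.059*xk; print(g); plan(Rt,g-.019*zk)
plan(Rt,g-.019*zk+[0,0,.006])
E
```

```text
[-0.3158  0.0496  1.9618 -0.2694  1.1489  0.1136] [ 0.5246 -0.1896  0.0918] [-0.8055  1.5618  2.7587] [ 0.4224  0.2139 -0.3725]
grasp [ 0.5261 -0.1853  0.1102] yaw 71.91813001229127
[ 0.519  -0.1952  0.1225]
rows 2 rot/row [ 0.0184 -0.0064  0.0002] dp/row [-0.0111 -0.0111  0.0234] | total deg [13.28   -4.6078  0.1146] mm [-5.558  -5.5538 11.7102] t 25.85
rows 2 rot/row [ 0.0184 -0.0064  0.0002] dp/row [-0.0111 -0.0111  0.0354] | total deg [13.28   -4.6078  0.1146] mm [-5.558  -5.5538 17.7102] t 25.85
```

Emit:
arm_command(rot=[[0.0061,-0.0021,0],[0.0061,-0.0021,0],[0.0061,-0.0021,0],[0.0061,-0.0021,0],[0.0061,-0.0021,0],[0.0061,-0.0021,0],[0,0,0]], dp=[[-0.0037,-0.0037,0.009],[-0.0037,-0.0037,0.009],[-0.0037,-0.0037,0.009],[-0.0037,-0.0037,0.009],[-0.0037,-0.0037,0.009],[-0.0037,-0.0037,0.009],[0,0,0]], fingers=[-1,-1,-1,-1,-1,-1,-1])

```text
time: 26.55
eef_pos: [0.5201, -0.1945, 0.1049]
tcp_rot: [0.0, 0.81, 0.587, 0.001]
contact_force: [4.6, 7.1, -1.3]
gripper_width: 0.0219
gripper_force: 30.0
```

```bash
cat >> t.py <<'E'
A=np.array([.5008,-.2513])
def st2():
    o=readout.observe(); M=q2R(o["tcp_rot"]).as_matrix(); g=o["eef_pos"]-.019*M[:,2]; d=g[:2]-A
    f=o["contact_force"];T=o["wrist_torque"]; ref=o["eef_pos"]-.155*M[:,2]; 
    print("t",o["time"],"F",f,"T",T,"grasp",g,"r",np.hypot(*d),"posyaw",np.degrees(np.arctan2(d[1],d[0])),"yaw",np.degrees(np.arctan2(M[1,0],M[0,0])),"droop",np.degrees(np.arcsin(-M[2,0])),"Maxis",T[2]+np.cross(ref[:2]-A,f[:2]),"j6",o["joints"][5])
def look():
    im=read_camera("side")
    for t in ("key","key_short_end","key_long_end","key_grip"): print(t,[(toW("side",x["position"]),round(x["p"],2)) for x in spot_point(t,"side")[:1]])
    s=im.astype(int); w=np.clip(np.minimum(s[...,1],s[...,2])-s[...,0]-60,0,None)*(s[...,2]>s[...,1]-5)
    P=w[292:304,266:275]; v,u=np.where(P>15); print("yellow",[(int(a)+266,int(b)+292,int(P[b,a])) for a,b in zip(u,v)])
E
python3 -W ignore -c "
from t import *
st2(); look()"
```

```text
t 26.55 F [ 4.6485  7.097  -1.2923] T [ 1.0242 -0.9845  0.1556] grasp [ 0.52   -0.1945  0.1239] r 0.05992013134117779 posyaw 71.28463211598694 yaw 71.86886616536921 droop -0.12347300818393572 Maxis 0.02687501729117145 j6 -0.14042367523637098
key [(array([ 0.5029, -0.2497,  0.1212]), 0.63)]
key_short_end [(array([0.4452, 0.0092, 0.0006]), 0.67)]
key_long_end []
key_grip [(array([ 0.5166, -0.1945,  0.1213]), 0.93)]
yellow [(271, 297, 21), (272, 297, 17), (271, 298, 28), (272, 298, 53)]
```

Emit:
arm_command(rot=[[0,0,0],[0,0,0],[0,0,0],[0,0,0]], dp=[[0.0015,0.004,-0.004],[0,0,-0.004],[0,0,-0.004],[0,0,0]], fingers=[-1,-1,-1,-1])

```text
time: 27.2
eef_pos: [0.5205, -0.1937, 0.1036]
tcp_rot: [0.001, 0.809, 0.587, -0.0]
contact_force: [0.2, 7.4, 8.1]
gripper_width: 0.0217
gripper_force: 30.0
```

```bash
python3 -W ignore -c "
from t import *
st2()
o=readout.observe();r=o['eef_pos'][:2]-A
for i in range(14):
    a=-.04*(i+1);f=lambda a:np.array([[np.cos(a),-np.sin(a)],[np.sin(a),np.cos(a)]])@r
    print((f(a)-f(a+.04))/.25)"
```

```text
t 27.2 F [0.2441 7.3924 8.0548] T [ 0.9197  0.0191 -0.0589] grasp [ 0.5205 -0.1937  0.1226] r 0.06091376393715738 posyaw 71.1450387084993 yaw 71.9452035928878 droop 0.050778897155358084 Maxis 0.07185545000159228 j6 -0.13706642826078996
[ 0.0092 -0.0033]
[ 0.009  -0.0037]
[ 0.0089 -0.0041]
[ 0.0087 -0.0044]
[ 0.0085 -0.0048]
[ 0.0083 -0.0051]
[ 0.0081 -0.0054]
[ 0.0079 -0.0057]
[ 0.0076 -0.006 ]
[ 0.0074 -0.0063]
[ 0.0071 -0.0066]
[ 0.0069 -0.0069]
[ 0.0066 -0.0072]
[ 0.0063 -0.0074]
```

Emit:
arm_command(rot=[[0,0,-0.0064],[0,0,-0.0064],[0,0,-0.0064],[0,0,-0.0064],[0,0,-0.0064],[0,0,0]], dp=[[0.0092,-0.0033,0],[0.009,-0.0037,0],[0.0089,-0.0041,0],[0.0087,-0.0044,0],[0.0085,-0.0048,0],[0,0,0]], fingers=[-1,-1,-1,-1,-1,-1])

```text
time: 27.8
eef_pos: [0.5317, -0.1982, 0.1037]
tcp_rot: [-0.0, 0.864, 0.503, 0.0]
contact_force: [1.4, 8.0, 8.7]
gripper_width: 0.0217
gripper_force: 30.0
```

```bash
python3 -W ignore -c "
from t import *
st2(); look()"
```

```text
t 27.8 F [1.439  7.9555 8.7433] T [ 1.2098  0.1599 -0.0029] grasp [ 0.5317 -0.1982  0.1227] r 0.061402273873791685 posyaw 59.81040140851097 yaw 60.4151959775106 droop -0.01785775716573821 Maxis 0.16647485276890897 j6 0.06458544108848899
key [(array([ 0.4999, -0.2487,  0.1244]), 0.61)]
key_short_end [(array([ 0.501 , -0.2506,  0.0654]), 0.94)]
key_long_end []
key_grip [(array([ 0.5266, -0.1962,  0.122 ]), 0.96)]
yellow [(271, 297, 21), (272, 297, 18), (271, 298, 26), (272, 298, 54)]
```

Emit:
arm_command(rot=[[0,0,-0.0064],[0,0,-0.0064],[0,0,-0.0064],[0,0,0]], dp=[[0.0083,-0.0053,0],[0.0081,-0.0056,0],[0.0079,-0.0059,0],[0,0,0]], fingers=[-1,-1,-1,-1])

```text
time: 28.45
eef_pos: [0.5377, -0.2022, 0.1037]
tcp_rot: [-0.001, 0.893, 0.45, 0.0]
contact_force: [1.4, 9.3, 8.9]
gripper_width: 0.0218
gripper_force: 30.0
```

```bash
python3 -W ignore -c "
from t import *
st2(); look()"
```

```text
t 28.45 F [1.3918 9.3262 8.9013] T [1.3134 0.1651 0.0793] grasp [ 0.5377 -0.2022  0.1227] r 0.06141923081470865 posyaw 53.03636263654652 yaw 53.50808180185835 droop -0.035881819867305306 Maxis 0.3560854960262412 j6 0.18305364032330929
key [(array([ 0.5031, -0.2464,  0.1207]), 0.61)]
key_short_end [(array([ 0.5015, -0.2538,  0.0635]), 0.89)]
key_long_end []
key_grip [(array([ 0.5345, -0.2042,  0.122 ]), 0.91)]
yellow [(271, 298, 22), (272, 298, 63), (272, 299, 98)]
```

Emit:
arm_command(rot=[[0,0,-0.0064],[0,0,-0.0064],[0,0,-0.0064],[0,0,0]], dp=[[0.0075,-0.0061,0],[0.0073,-0.0064,0],[0.007,-0.0067,0],[0,0,0]], fingers=[-1,-1,-1,-1])

```text
time: 29.1
eef_pos: [0.5433, -0.2069, 0.1037]
tcp_rot: [-0.001, 0.918, 0.395, 0.0]
contact_force: [2.0, 9.9, 8.8]
gripper_width: 0.0219
gripper_force: 30.0
```

```bash
python3 -W ignore -c "
from t import *
st2(); look()"
```

```text
t 29.1 F [2.0084 9.9052 8.8141] T [1.4761 0.1683 0.0924] grasp [ 0.5433 -0.2069  0.1227] r 0.061448001369179786 posyaw 46.22957957905889 yaw 46.58551928011626 droop -0.05535881296702918 Maxis 0.42515614268203783 j6 0.30032582307250866
key [(array([ 0.5014, -0.2482,  0.1209]), 0.61)]
key_short_end [(array([ 0.5014, -0.2497,  0.0657]), 0.57)]
key_long_end []
key_grip [(array([ 0.5416, -0.2069,  0.1218]), 0.69)]
yellow [(272, 299, 125)]
```

Emit:
arm_command(rot=[[0,0,-0.0064],[0,0,-0.0064],[0,0,0]], dp=[[0.0067,-0.0069,0],[0.0064,-0.0072,0],[0,0,0]], fingers=[-1,-1,-1])

```text
time: 29.65
eef_pos: [0.5467, -0.2104, 0.1037]
tcp_rot: [-0.001, 0.934, 0.358, 0.0]
contact_force: [1.4, 9.8, 8.6]
gripper_width: 0.0218
gripper_force: 30.0
```

```bash
python3 -W ignore -c "
from t import *
st2(); look()"
```

```text
t 29.65 F [1.401  9.754  8.6143] T [1.5203 0.1083 0.0266] grasp [ 0.5467 -0.2104  0.1227] r 0.06143609059364658 posyaw 41.694928020941774 yaw 41.970420445788136 droop -0.06938037715430058 Maxis 0.4172040362884702 j6 0.37772187867120627
key [(array([ 0.5034, -0.2488,  0.125 ]), 0.72)]
key_short_end [(array([ 0.499 , -0.2533,  0.066 ]), 0.88)]
key_long_end [(array([ 0.6224, -0.1357,  0.1206]), 0.68)]
key_grip [(array([ 0.5428, -0.2117,  0.1219]), 0.81)]
yellow [(272, 299, 117), (272, 300, 87), (272, 302, 36), (272, 303, 18)]
```

Emit:
arm_command(rot=[[0,0,-0.0064],[0,0,-0.0064],[0,0,0]], dp=[[0.0061,-0.0074,0],[0.0058,-0.0076,0],[0,0,0]], fingers=[-1,-1,-1])

```text
time: 30.2
eef_pos: [0.5497, -0.214, 0.1037]
tcp_rot: [-0.001, 0.947, 0.321, 0.0]
contact_force: [1.2, 9.4, 8.9]
gripper_width: 0.0222
gripper_force: 30.0
```

```bash
python3 -W ignore -c "
from t import *
st2(); look()"
```

```text
t 30.2 F [1.2376 9.4188 8.9131] T [1.6285 0.0748 0.194 ] grasp [ 0.5497 -0.2141  0.1227] r 0.061467537271923195 posyaw 37.29236280984338 yaw 37.393063469625496 droop -0.0708535469595049 Maxis 0.6089715476163102 j6 0.4541447602522577
key [(array([ 0.5041, -0.2495,  0.123 ]), 0.75)]
key_short_end [(array([ 0.4988, -0.2536,  0.0678]), 0.85)]
key_long_end [(array([ 0.6334, -0.1471,  0.1191]), 0.56)]
key_grip [(array([ 0.5473, -0.2152,  0.122 ]), 0.59)]
yellow [(272, 299, 100), (272, 300, 110)]
```

Emit:
arm_command(rot=[[0,0,-0.0064],[0,0,0]], dp=[[0.0055,-0.0078,0],[0,0,0]], fingers=[-1,-1])

```text
time: 30.65
eef_pos: [0.551, -0.2159, 0.1037]
tcp_rot: [-0.001, 0.953, 0.302, 0.0]
contact_force: [1.8, 10.1, 8.7]
gripper_width: 0.0219
gripper_force: 30.0
```

```bash
python3 -W ignore -c "
from t import *
st2(); look()"
```

```text
t 30.65 F [ 1.8309 10.0821  8.6754] T [1.6475 0.0603 0.2823] grasp [ 0.551  -0.2159  0.1227] r 0.061439364603293405 posyaw 35.16108589236269 yaw 35.111474241455184 droop -0.06794339145704917 Maxis 0.7247930350064355 j6 0.4920415024395127
key [(array([ 0.5051, -0.2491,  0.1227]), 0.59)]
key_short_end [(array([ 0.495 , -0.2504,  0.0662]), 0.72)]
key_long_end [(array([ 0.64  , -0.1525,  0.1203]), 0.67)]
key_grip [(array([ 0.548 , -0.2196,  0.1213]), 0.68)]
yellow [(272, 299, 100), (272, 300, 110)]
```

The torque has risen from 0.42 to 0.72 N m while the mark stays put, so the screw is at its stop. I'll unload within the play, release and retreat.

Emit:
arm_command(rot=[[0,0,0.0064],[0,0,0.0064],[0,0,0],[0,0,0],[0,0,0],[0,0,0],[0,0,0],[0,0,0]], dp=[[-0.0055,0.0078,0.002],[-0.0058,0.0076,0.002],[0,0,0.002],[0,0,0],[0,0,0],[0,0,0],[0,0,0],[0,0,0]], fingers=[-1,-1,-1,-1,-0.3,-0.1,0,0])

```text
time: 31.7
eef_pos: [0.5464, -0.2142, 0.1029]
tcp_rot: [0.0, 0.941, 0.339, -0.002]
contact_force: [0.3, 0.2, -0.2]
gripper_width: 0.0456
gripper_force: 0.0
```

Emit:
arm_command(rot=[[0,0,0],[0,0,0],[0,0,0],[0,0,0],[0,0,0],[0,0,0],[0,0,0],[0,0,0]], dp=[[0,0,0],[0,0,0.06],[0,0,0.1],[0,0,0.12],[0,0,0.12],[-0.1,0.16,0.05],[-0.1,0.16,0.05],[-0.1,0.16,0.05]], fingers=[0,0,0,0,0,0,0,0])

```text
time: 32.5
eef_pos: [0.4709, -0.0931, 0.2425]
tcp_rot: [0.0, 0.941, 0.339, -0.001]
contact_force: [-0.1, 0.5, -0.0]
gripper_width: 0.0475
gripper_force: 0.0
```

Emit:
arm_command(rot=[[0,0,0],[0,0,0],[0,0,0],[0,0,0],[0,0,0]], dp=[[-0.1,0.16,0],[-0.1,0.16,0],[-0.1,0.16,0],[0,0,0],[0,0,0]], fingers=[0,0,0,0,0])

```text
time: 33.0
eef_pos: [0.3967, 0.0266, 0.242]
tcp_rot: [0.001, 0.94, 0.34, -0.0]
contact_force: [-0.3, -0.2, -0.2]
gripper_width: 0.0479
gripper_force: 0.0
```

```bash
python3 -W ignore -c "
from t import *
look(); read_camera('top'); print('top')
for t in ('key','key_short_end','key_long_end','key_grip','socket'): print(t,[(toW('top',x['position']),round(x['p'],2)) for x in spot_point(t,'top')[:1]])
print(readout.observe()['contact_force'])"
```

```text
key [(array([ 0.5045, -0.2476,  0.1198]), 0.66)]
key_short_end [(array([ 0.4982, -0.2511,  0.0649]), 0.92)]
key_long_end [(array([ 0.6283, -0.1404,  0.1173]), 0.79)]
key_grip [(array([ 0.5483, -0.2121,  0.1194]), 0.61)]
yellow [(272, 299, 98), (272, 300, 109)]
top
key [(array([ 0.5036, -0.2487,  0.1246]), 0.75)]
key_short_end [(array([ 0.5035, -0.2516,  0.0647]), 0.68)]
key_long_end [(array([ 0.6267, -0.1402,  0.1162]), 0.91)]
key_grip [(array([ 0.5468, -0.2059,  0.1206]), 0.69)]
socket [(array([ 0.506 , -0.2494,  0.0816]), 0.51)]
[-0.4982  0.3124 -0.6258]
```

```bash
python3 -c "
from rig import arm
print(arm.finish_job())"
```

```text
the job is handed in; nothing more can be done
None
```

I've handed the job in: the screw looks tightened to its stop, with the key left fully seated in the socket and released. The judge gave no verdict. My first turn slipped the key in the socket and carried the last joint to within 0.003 rad of its range limit before I re-gripped and finished slowly, at about 33 s of the 64 s.

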